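Lift the hot lid off the parts-cleaning bath with a lid lifter

TASK

The lid of the heated parts-cleaning bath is hot and carries a heavy plug that lies unseen somewhere under it, so it rarely balances at the middle of its bar handle. Take the T-handled lid lifter from its stand, hook it under the bar, find by feel where along the bar the lid hangs balanced, lift the lid clear of the bath without tipping it more than about 8 degrees, and set it down, not drop it, centred and square on the two rails of the drain rack. Then stand the lifter back in its stand as it stood; never touch the lid with the gripper or arm, and leave the padlock, tin and jar where they are.

Things in the scene. Friction and masses are not known exactly. Their poses are not given: they have to be found in the camera images.
- bath: Fixed open steel tank, outside 120 mm (x) by 170 mm (y), 4 mm walls, rim 65 mm above the worktop, with a grey panel and black dial on its -x (robot) side reaching to x = -75 mm. Origin: centre of its underside on the worktop. The drawer cabinet behind (+x) may be only 25 mm from the lid's back edge.
- lid: Loose flat steel lid, 126 mm (x) by 176 mm (y), 3 mm thick, lying on the bath's rim square to it. Origin: centre of the plate's underside (at rim height when seated); z up. With its plug it weighs 0.48 to 0.56 kg. Lifted off its balance point, the heavier end stays down on the rim and the light end rises first.
- lid_bar (a point): Middle of the lid's handle, a straight flat dark-steel bar along the lid's y, 10 mm wide (x), 6 mm thick; its underside is 27 mm above the lid's origin, 24 mm above the plate. It stands on two 8 mm posts at y = +-52 mm (16 mm washers at their feet, 3 mm high): 88 mm of free bar between. Axes as the lid's.
- lid_caddy (a point): Bottom centre of the caddy, 40 mm (x) by 136 mm (y), fixed 20 mm deep below the plate, hidden in the bath. It holds a heavy plug at an unknown place along y: the centre of mass of the whole lies anywhere from y = -35 to +35 mm, x = 0, about 32 mm below the bar's underside. It hangs level if the foot's middle is within 5 mm of it, and rocks if moved jerkily.
- rack: Fixed aluminium drain rack: tray 150 mm (x) by 190 mm (y), two rails along its y at x = +-45 mm, each 12 mm wide, 180 mm long, tops 45 mm above the worktop; 78 mm free between them for the lid's caddy. Origin: centre of its underside on the worktop; the lid set down has its origin 45 mm above it, its y along the rack's y (either way round).
- lifter: Loose steel lid lifter, 0.13 kg. Origin: underside of its foot where the stem rises; z up, x to the foot's nose, foot level as it stands at first. Foot: strip 12 mm wide (y), 5 mm thick, x = -4 to +30 mm, with a 5 mm long lip at the nose rising to z = 11 mm. Stem: 8 mm round rod, up to z = 50 mm, then leaning back 28 degrees (towards -x) to the handle.
- lifter_grip (a point): Centre of the lifter's flat wooden T-plate handle, at (-35.2, 0, 116.2) mm in the lifter's frame, same axes: 100 mm wide (y), 14 mm thick, 30 mm along the lean. In line with the leaning stem: upward direction (-0.469, 0, 0.883), flat faces look along +-(0.883, 0, 0.469). Pinch it across its 14 mm, fingers along the lean, so leaning 28 degrees.
- lifter_seat (a point): Middle of the top of the lifter's foot, between stem and lip, where the bar sits: (14.5, 0, 5) mm in the lifter's frame; the pocket is 21 mm long.
- stand: Fixed dark stand of the lifter. Base 120 (x) by 80 mm (y); on it a block, 80 by 36 mm, top at 50 mm; on that a 6 mm curb round the foot's place (18 mm wide inside, open at the back, 2 mm ahead of the nose); a post with black yoke (18 mm between horns) carries the leaning stem from behind. Origin: on the worktop straight below that of the standing lifter, 50 mm higher, same axes.
- stand_grip (a point): Where the centre of the lifter's handle lies when it stands in its stand: (-35.2, 0, 166.2) mm in the stand's frame.
- padlock_mid (a point): Centre of a loose brass padlock, 18 x 45 x 70 mm, a bystander.
- pin_tin_mid (a point): Centre of a loose round tin with a teal lid, 70 mm across, 24 mm high, a bystander.
- screw_jar_mid (a point): Centre of a loose small jar with white cap, 46 mm across, 64 mm high, a bystander.

How it is judged:
By the outcome, as a careful person would: the job done as asked, in the order asked, and still so for the second after the job is handed in, with the robot touching nothing.
It also fails if it takes over 70 s, if anything falls off the work surface, if the arm or the gripper's body presses on something with over 40 N, if the wrist force passes 120 N, or if a joint passes its speed limit or range.

ROBOT

A 6-joint arm with a two-finger parallel gripper is mounted at the origin on a cart in front of the work surface, level with it; the furniture and walls round the work are solid. World frame = base frame: x ahead of the robot, y to its left, z up, the work surface at z = 0. Lengths are in m, angles in rad, forces in N, time in s.
With the tool pointing down it reaches from about 0.4 to 0.825 m from the base axis. Payload 7 kg.
Tool frame: the origin (TCP) lies on the centre line of the jaws, within the pads' length; the fingertips stand 22 mm ahead of it and the grasp point (between the pads) lies 3 mm ahead of it (arm.tcp_to_tips is the distance from the TCP to the fingertips, in m); z points along the fingers, y is the line along which they close (so a half turn about z gives the same grasp; the last joint's range is limited). The gripper opens to 88 mm and grips with 3 to 60 N. Pads are 19 mm wide; open, the fingers measure 130 mm over their backs; the gripper's body (78 mm by 193 mm) begins 47 mm behind the grasp point.
Start: joints at [-0.818, 0.359, 0.012, 0, -1.224, -0.288], TCP at [0.303, -0.603, 0.249] pointing down, gripper open.
Joint ranges: [-3.07, 3.07], [-1.43, 2.12], [-1.02, 1.25], [-3.03, 1.67], [-3.05, -0], [-3.03, 3.03]. Speed limits (rad/s): [2.39, 2.39, 3.01, 3.14, 3.14, 3.14].

INTERFACE

Orientations are given as [roll, pitch, yaw] about the fixed x, y, z axes, in that order (R = Rz(yaw) Ry(pitch) Rx(roll)).
In Python, from station import arm gives the robot as it stands.
- The arm moves only by the tool jog_arm, never from a script. Its argument "targets" is a list of rows, each an object of numbers: "dx", "dy", "dz": the shift along the tool's x, y, z in mm; "rx", "ry", "rz": the turn, a rotation vector about the tool's x, y, z in rad; "gripper": the closure, from 0 (fully open) to 1 (shut). In form: [{"dx": .., "dy": .., "dz": .., "rx": .., "ry": .., "rz": .., "gripper": ..}, ...]. A call has exactly 8 rows; each row is the pose to reach, as a shift and turn from the pose commanded when the call began, along the tool's axes at that moment; what a row does not reach only later rows make up. A row lasts 1/12 s, in which the tool goes at most 41.7 mm and 7.16 degrees, less where a joint would pass 70% of its speed; a pose out of reach is approached as far as the arm can. A call with a gripper value outside its range is refused whole. The fingers move at their own pace and stop on an object; "force" is the grip in N (left out, the last holds). Time passes only in rows, so rows that repeat a pose let the fingers close, or fill a call up. It gives the time, the measured TCP pose, the force, the opening and the grip force at its end, in the units of the state.
- arm.get_state(): the state, without advancing time (a new reading comes with each control period).
- arm.grab_frame(name): name is "side" or "top"; returns a dict with "frame" (384x512x3 uint8, red, green, blue), "z_map" (384x512 float32, m along the optical axis (not along the pixel's ray), 0 where there is no reading), "fx", "fy", "cx", "cy" (pixels), "view" (4x4, takes a point from world to camera coordinates). Camera axes: x right, y down, z forward; pixel columns grow to the right and rows downward; lengths in m; the calibration is good to about 2 mm. A picture is of the moment at which its call begins.
- arm.job_done(): hands the job in; it is judged then, once.
The state is a dict: "t": time; "q": joint angles; "qd": joint speeds; "joint_efforts": joint torques, N m; "eef_pos": TCP position; "ee_rot": TCP orientation; "force": force on the tool from outside, world axes, zero at the start; "moment": the same for the moment, N m; "width": finger opening in m; "gripper_force": force on a finger pad.
Only numpy, scipy, OpenCV 4.12 (cv2) and the standard library are available. Lean on these libraries where they do the work, as an engineer would, in place of code of your own. Each camera call takes 0.05 s, during which the arm holds its last target. There are 200 camera calls.

## Working session

There is one attempt and no reset: what is moved stays moved. The work goes in short steps, Python scripts to look and compute and a tool call to move; the robot and the scene stay as the last step left them, time stands still between calls to the robot, and variables do not carry over. Pictures are saved under pics/ and viewed, at most 10 in all, crops included, and the job is handed in when it is done.

Besides the shell and the picture viewer there is one more tool, called after "Request:" as name([rows], argument=value, ...), one row to a line, values as JSON. jog_arm: Moves the arm, as the interface text tells. Its arguments: {"type":"object","properties":{"targets":{"type":"array","items":{"type":"object","properties":{"dx":{"type":"number"},"dy":{"type":"number"},"dz":{"type":"number"},"rx":{"type":"number"},"ry":{"type":"number"},"rz":{"type":"number"},"gripper":{"type":"number"}}}},"force":{"type":"number"}},"required":["targets"]}

```bash
ls; mkdir -p pics; python3 - <<'E'
from station import arm
import cv2,numpy as np
print(arm.get_state())
for n in("side","top"):
    f=arm.grab_frame(n); cv2.imwrite(f"pics/{n}0.png",cv2.resize(f["frame"][:,:,::-1],(800,600),interpolation=cv2.INTER_CUBIC))
    np.savez(f"{n}0.npz",**f); print(n,f["fx"],f["fy"],f["cx"],f["cy"],f["view"].round(4).tolist())
E
```

```text
pics
{'t': 0.0, 'q': array([-8.17900520e-01,  3.59374250e-01,  1.10741539e-02, -3.13015592e-04,
       -1.22409311e+00, -2.88053640e-01]), 'qd': array([ 0.00028523,  0.00043934, -0.00111726,  0.00138339, -0.00153569,
        0.00199014]), 'joint_efforts': array([ 1.22973674e-03, -5.82723927e+01,  2.93067133e+01,  6.99730128e+00,
        6.97033349e-03, -1.65691481e-04]), 'eef_pos': array([ 0.30233582, -0.60301335,  0.24764417]), 'ee_rot': array([ 3.13997797e+00, -1.71557988e-04, -2.67685695e+00]), 'force': array([-0.97096742, -0.35474889, -0.73115933]), 'moment': array([-0.02521786, -0.00041598, -0.0011614 ]), 'gripper_force': 0.0, 'width': 0.0875849532829348}
side 399.643154342728 399.643154342728 254.5227334572674 187.05793641597222 [[-0.9826, -0.1859, -0.0003, 0.5318], [-0.1364, 0.7225, -0.6778, 0.1275], [0.1262, -0.6659, -0.7353, 1.2403], [0.0, 0.0, 0.0, 1.0]]
top 487.6047260868578 487.6047260868578 260.0559274832754 191.65731152016565 [[-0.4453, -0.8954, -0.0019, 0.2879], [-0.8645, 0.4305, -0.2594, 0.4713], [0.233, -0.1139, -0.9658, 1.626], [0.0, 0.0, 0.0, 1.0]]
```

View pics/side0.png

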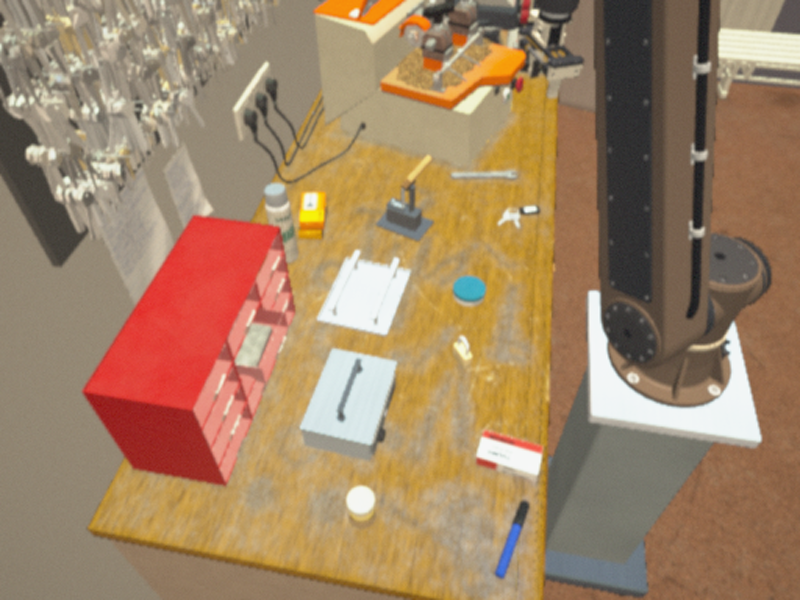

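View pics/top0.png

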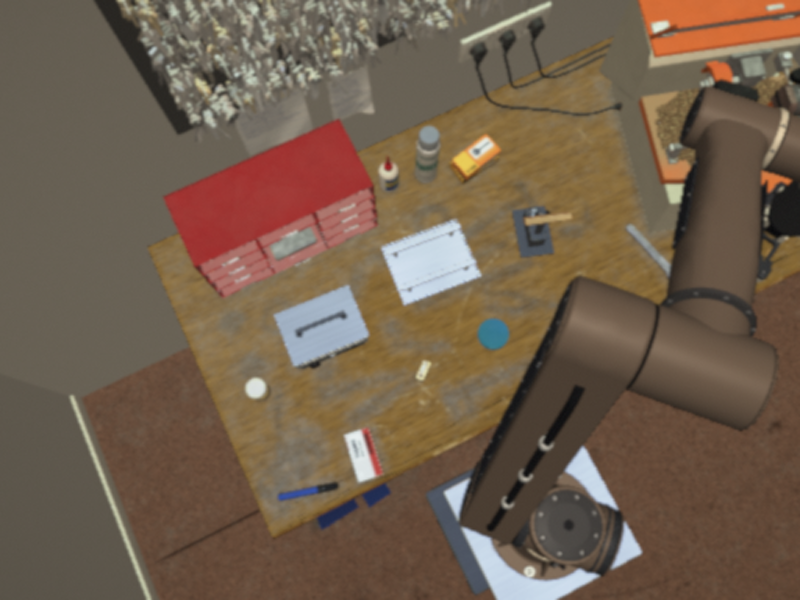

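The side view shows the stand and lifter at about (408,210), the rack at (367,290), the lid at (350,395), the tin at (468,290) and the jar at (360,500). In the top view the stand is at (535,230), the rack at (432,262) and the lid at (322,325). I'll look at enlarged crops next.

```bash
python3 - <<'E'
import cv2,numpy as np
o=[]
for n,boxes in(("side",[(226,92,66,50),(190,160,80,60*1),]),("top",[(316,125,66,50),(170,135,144,108)])):
    f=np.load(n+"0.npz")["frame"][:,:,::-1]
    if n=="side": boxes=[(226,92,72,54),(190,155,132,144)][:1]+[(184,155,96,144)]
    else: boxes=[(318,125,60,45),(170,135,144,108)]
    for (x,y,w,h) in boxes:
        s=min(400/w,300/h); c=cv2.resize(f[y:y+h,x:x+w],None,fx=s,fy=s,interpolation=cv2.INTER_CUBIC); print(n,x,y,s)
        c=cv2.copyMakeBorder(c,0,300-c.shape[0],0,400-c.shape[1],cv2.BORDER_CONSTANT); o.append(c)
cv2.imwrite("pics/crops.png",np.vstack([np.hstack(o[:2]),np.hstack(o[2:])]))
E
```

```text
side 226 92 5.555555555555555
side 184 155 2.0833333333333335
top 318 125 6.666666666666667
top 170 135 2.7777777777777777
```

View pics/crops.png

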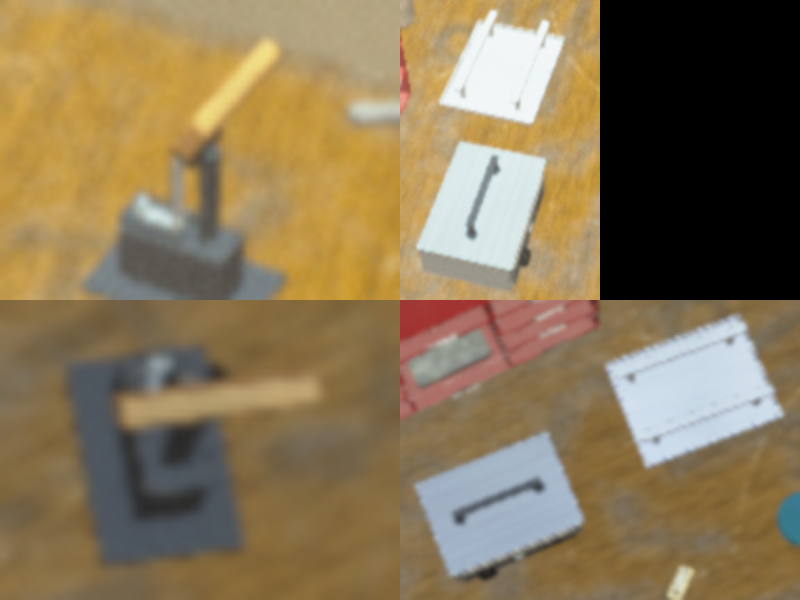

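```bash
cat > h.py <<'E'
import numpy as np,cv2
def world(f):
    z=f["z_map"];v,u=np.mgrid[:z.shape[0],:z.shape[1]]
    c=np.stack([(u-f["cx"])/f["fx"]*z,(v-f["cy"])/f["fy"]*z,z],-1); V=f["view"]
    w=(c-V[:3,3])@V[:3,:3]; w[z==0]=np.nan; return w
def proj(f,p):
    c=np.asarray(p)@f["view"][:3,:3].T+f["view"][:3,3]; return c[...,:2]/c[...,2:]*[f["fx"],f["fy"]]+[f["cx"],f["cy"]]
def tri(f1,p1,f2,p2):
    P=[np.array([[f["fx"],0,f["cx"]],[0,f["fy"],f["cy"]],[0,0,1]])@f["view"][:3] for f in(f1,f2)]
    X=cv2.triangulatePoints(P[0],P[1],np.array(p1,float).reshape(-1,2).T,np.array(p2,float).reshape(-1,2).T); return (X[:3]/X[3]).T
E
python3 - <<'E'
from h import *
F={n:dict(np.load(n+"0.npz")) for n in("side","top")}
def rect(p): 
    r=cv2.minAreaRect((p[:,:2]*1000).astype(np.float32)); return np.round(r[0],1),np.round(r[1],1),round(r[2],1)
for n,f in F.items():
    w=world(f); 
    # pixel probes
    s=0.64
    pr={"side":dict(lid=(330,400),rack=(370,295),tin=(468,290),jar=(360,495)),"top":dict(lid=(300,345),rack=(432,262),tin=(493,334),jar=(256,388))}[n]
    for k,(x,y) in pr.items(): print(n,k,(w[int(y*s),int(x*s)]*1000).round(1))
    lc=w[int(pr["lid"][1]*s),int(pr["lid"][0]*s)];rc=w[int(pr["rack"][1]*s),int(pr["rack"][0]*s)]
    def sel(c,r,lo,hi):
        m=(np.hypot(w[...,0]-c[0],w[...,1]-c[1])<r)&(w[...,2]>lo)&(w[...,2]<hi); return w[m]
    for k,a in dict(lid=(lc,.16,.060,.076),bar=(lc,.12,.087,.11),tray=(rc,.14,.004,.03),rails=(rc,.15,.036,.056)).items():
        p=sel(*a); print(n,k,len(p),rect(p),np.median(p[:,2])*1000)
    # handle: wooden pixels
    hc={"side":(418,170),"top":(550,218)}[n]; st=w[int({"side":220,"top":240}[n]*s),int({"side":408,"top":540}[n]*s)]
    print("st",st)
    for k,a in dict(handle=(st,.12,.135,.2),block=(st,.1,.042,.054),base=(st,.12,.004,.03)).items():
        p=sel(*a); print(n,k,len(p),rect(p) if len(p)>3 else '',p.mean(0)*1000)
for nm,a,b in[("handle end A",(226+275/5.5556,92+45/5.5556),(318+318/6.667,125+385/6.667-45)),("handle end B",(226+195/5.5556,92+135/5.5556),(318+120/6.667,125+(410-300)/6.667))]:
    if "A" in nm: b=(318+318/6.667,125+85/6.667)
    print(nm,tri(F["side"],a,F["top"],b)*1000)
E
```

```text
side lid [613.2 261.7  64.7]
side rack [615.9 -56.5  -0.8]
side tin [406.9 -89.8  20.7]
side jar [523.3 419.   62.2]
side lid 2406 (array([645. , 238.6]), array([179.3, 252.9]), 86.1) 65.82399062591907
side bar 138 (array([582. , 244.2]), array([112.4,  11.1]), 85.5) 95.65849548691881
side tray 413 (array([622. , -55.9]), array([212.3, 152.3]), 85.2) 5.89702644013402
side rails 316 (array([622.7, -47. ]), array([182.5, 102.8]), 84.6) 42.33711923624121
st [ 0.56842971 -0.27131909  0.0388316 ]
side handle 112 (array([ 551. , -284.1]), array([96.3, 23.5]), 68.8) [ 551.99307925 -274.9358219   172.68775585]
side block 132 (array([ 584.3, -294.2]), array([38.1, 81.5]), 72.6) [ 582.88818431 -291.03295      48.31644446]
side base 201 (array([ 569.2, -278.4]), array([ 77.6, 153.3]), 88.4) [ 578.61491423 -280.21881293   12.79788961]
top lid [563.9 300.2  62.9]
top rack [621.6 -52.3   3.8]
top tin [404.4 -94.5  23.7]
top jar [521.2 427.6  57.2]
top lid 1756 (array([577.6, 299.2]), array([145.4, 299.7]), 3.4) 67.01271211115603
top bar 103 (array([581.4, 240.8]), array([112.6,  11.7]), 86.2) 97.26399386750235
top tray 1057 (array([620.7, -54.1]), array([271.6, 272.6]), 89.8) 6.466749068836687
top rails 336 (array([621.8, -51.2]), array([181.1, 104.9]), 85.1) 44.10268505005414
st [ 0.54853016 -0.29156772  0.03927047]
top handle 164 (array([ 558.8, -292.3]), array([102.1,  39.4]), 69.1) [ 550.87631734 -287.0559362   174.88884369]
top block 97 (array([ 582.9, -300.1]), array([35.6, 83. ]), 70.2) [ 573.62573137 -294.29124837   48.62678641]
top base 527 (array([ 547.8, -291.4]), array([237.2, 230.5]), 34.0) [ 549.76402437 -285.86066624    7.50754098]
handle end A [[ 531.45735515 -335.36778645  174.73879135]]
handle end B [[ 565.77051741 -242.73005781  168.63705398]]
```

```bash
cat >> h.py <<'E'
def yawof(p):  # direction of long axis (deg)
    r=cv2.minAreaRect((p[:,:2]*1000).astype(np.float32)); a=r[2] if r[1][0]>r[1][1] else r[2]+90
    return np.round(r[0],1),np.round(r[1],1),round((a+0)%180-90,1)
def blob(m,near):
    n,l,s,c=cv2.connectedComponentsWithStats(m.astype(np.uint8)); k=[i for i in range(1,n) if s[i,4]>15]
    k=min(k,key=lambda i:np.hypot(*(c[i]-near))); return l==k,c[k]
E
python3 - <<'E'
from h import *
F={n:dict(np.load(n+"0.npz")) for n in("side","top")}
C={}
for n,f in F.items():
    w=world(f); hsv=cv2.cvtColor(f["frame"],cv2.COLOR_RGB2HSV)
    near=dict(side=(267,110),top=(351,139))[n]
    m,c=blob((w[...,2]>.14)&(w[...,2]<.21)&(hsv[...,1]>70)&(np.hypot(w[...,0]-.55,w[...,1]+.29)<.09),near); C[n]=c
    print(n,"handle",m.sum(),c,yawof(w[m]),w[m].mean(0)*1000, w[m][:,2].min(),w[m][:,2].max())
    R=(hsv[...,1]<90)&(w[...,2]>.058)&(w[...,2]<.078)&(abs(w[...,0]-.585)<.09)&(abs(w[...,1]-.242)<.12)
    m,c=blob(R,proj(f,[.56,.242,.067])); p=w[m]; print(n,"lid",yawof(p),np.median(p[:,2]))
    A=np.c_[p[:,:2]-p[:,:2].mean(0),np.ones(len(p))]; print(" plane",np.linalg.lstsq(A,p[:,2],rcond=None)[0])
    for nm,c0,lo,hi,r in(("bar",(.582,.242),.087,.11,.1),("rails",(.622,-.05),.037,.056,.13)):
        m=(np.hypot(w[...,0]-c0[0],w[...,1]-c0[1])<r)&(w[...,2]>lo)&(w[...,2]<hi); p=w[m]
        print(n,nm,yawof(p),"mean",(p.mean(0)*1000).round(1))
        if nm=="bar":
            u=np.linalg.svd(p[:,:2]-p[:,:2].mean(0))[2][0]; print("  pca",np.degrees(np.arctan2(u[1],u[0]))%180-90); C[n+"b"]=np.argwhere(m).mean(0)[::-1]
        else:
            d=[]
            for s in(0,1):
                q=p[(p[:,0]-c0[0]-.09*(p[:,1]-c0[1])>0)==s]; u=np.linalg.svd(q[:,:2]-q[:,:2].mean(0))[2][0]; d.append((np.degrees(np.arctan2(u[1],u[0]))%180-90,q.mean(0)*1000))
            print("  ",d)
print("tri handle",tri(F["side"],C["side"],F["top"],C["top"])*1000,"bar",tri(F["side"],C["sideb"],F["top"],C["topb"])*1000)
E
```

```text
side handle 112 [266.32142857 110.02678571] (array([ 551. , -284.1]), array([96.3, 23.5]), -21.2) [ 551.99307925 -274.9358219   172.68775585] 0.15052170663417114 0.18099288928382237
side lid (array([582.2, 242.8]), array([179.4, 126.9]), -3.8) 0.06586170130658259
 plane [-0.00099257  0.00052294  0.06588255]
side bar (array([582. , 244.2]), array([112.4,  11.1]), -4.5) mean [581.5 246.8  95.6]
  pca -3.633850305525698
side rails (array([622.7, -47. ]), array([182.5, 102.8]), -5.4) mean [622.9 -41.7  42.2]
   [(np.float64(-5.3492597866329135), array([577.85780407, -36.73327238,  42.37270318])), (np.float64(-5.187672145977416), array([666.8834993 , -46.4971298 ,  42.04380676]))]
top handle 159 [350.47798742 139.29559748] (array([ 551.5, -289.6]), array([101.8,  27. ]), -18.2) [ 550.17896893 -287.28799542  175.80561899] 0.1525420397748828 0.18827798663361217
top lid (array([581.1, 239.9]), array([176.5, 128.2]), -4.2) 0.06715002535818611
 plane [-0.00287562 -0.00176653  0.06727102]
top bar (array([581.4, 240.8]), array([112.6,  11.7]), -3.8) mean [581. 241.  97.]
  pca -3.4513906963961034
top rails (array([621.8, -51.2]), array([181.1, 104.9]), -4.9) mean [620.1 -49.8  44.3]
   [(np.float64(-5.284579419054964), array([577.10003592, -44.02765357,  44.23485867])), (np.float64(-4.831713380964175), array([666.13050237, -56.06116962,  44.34398806]))]
tri handle [[ 554.75229051 -293.24634839  158.71214319]] bar [[583.82641378 241.08582063  85.95905997]]
```

```bash
cat > plan.py <<'E'
import sys,numpy as np
from scipy.spatial.transform import Rotation as Rt
from station import arm
def Rl(yaw):
    p=np.radians(yaw);a=np.array([np.cos(p),np.sin(p),0]);y=np.array([-a[1],a[0],0]);z=np.array([0,0,1.])
    return a,y,np.c_[-y,-(.883*a+.469*z),.469*a-.883*z]
def go(tcp,yaw):
    "jog from the measured pose to TCP (mm), lifter yaw deg"
    s=arm.get_state();R0=Rt.from_euler('xyz',s["ee_rot"]).as_matrix();R=Rl(yaw)[2]
    d=R0.T@(np.array(tcp)-s["eef_pos"]*1000);r=Rt.from_matrix(R0.T@R).as_rotvec()
    print("d",d.round(1),"r",r.round(4))
def axes():
    s=arm.get_state();R0=Rt.from_euler('xyz',s["ee_rot"]).as_matrix();print("pos",(s["eef_pos"]*1000).round(1),"f",s["force"].round(2),"m",s["moment"].round(3));return R0
def w2t(v): print("tool",(axes().T@np.array(v,float)).round(1))
E
python3 - <<'E'
from plan import *
a,y,_=Rl(-19.5); up=-.469*a+np.array([0,0,.883]); h=np.array([551.3,-287.5,166.])
print(h+up*8); go(h+up*88,-19.5)
E
```

```text
[ 547.76320913 -286.24755666  173.064     ]
d [-335.4  200.3    4.3] r [ 0.4655 -0.1865 -0.7503]
```

Request:
jog_arm([
  {"dx":-33,"dy":20,"dz":0,"rx":0.05,"ry":-0.02,"rz":-0.08,"gripper":0.5},
  {"dx":-70,"dy":42,"dz":1,"rx":0.1,"ry":-0.04,"rz":-0.16,"gripper":0.5},
  {"dx":-105,"dy":63,"dz":1,"rx":0.15,"ry":-0.06,"rz":-0.24,"gripper":0.5},
  {"dx":-140,"dy":84,"dz":2,"rx":0.2,"ry":-0.08,"rz":-0.32,"gripper":0.5},
  {"dx":-175,"dy":105,"dz":2,"rx":0.25,"ry":-0.1,"rz":-0.4,"gripper":0.5},
  {"dx":-210,"dy":126,"dz":3,"rx":0.3,"ry":-0.12,"rz":-0.48,"gripper":0.5},
  {"dx":-245,"dy":147,"dz":3,"rx":0.35,"ry":-0.14,"rz":-0.56,"gripper":0.5},
  {"dx":-280,"dy":167,"dz":4,"rx":0.4,"ry":-0.16,"rz":-0.64,"gripper":0.5},
])

```text
t: 0.77
eef_pos: [0.4788, -0.3265, 0.2452]
ee_rot: [-2.715, 0.023, -2.018]
force: [0.9, -0.7, 0.4]
width: 0.0449
gripper_force: 0.0
```

```bash
python3 - <<'E'
from plan import *
a,y,_=Rl(-19.5); up=-.469*a+np.array([0,0,.883]); h=np.array([551.3,-287.5,166.])
axes(); go(h+up*88,-19.5)
E
```

```text
pos [ 478.8 -326.5  245.2] f [ 0.89 -0.72  0.4 ] m [ 0.419  1.276 -0.028]
d [-62.1  -5.7   5.8] r [ 0.0606 -0.0261 -0.1059]
```

Request:
jog_arm([
  {"dx":-20,"dy":-2,"dz":2,"rx":0.02,"ry":-0.01,"rz":-0.03,"gripper":0.5},
  {"dx":-40,"dy":-4,"dz":4,"rx":0.04,"ry":-0.017,"rz":-0.07,"gripper":0.5},
  {"dx":-62,"dy":-5.7,"dz":5.8,"rx":0.0606,"ry":-0.0261,"rz":-0.106,"gripper":0.5},
  {"dx":-62,"dy":-5.7,"dz":5.8,"rx":0.0606,"ry":-0.0261,"rz":-0.106,"gripper":0.5},
  {"dx":-62,"dy":-5.7,"dz":5.8,"rx":0.0606,"ry":-0.0261,"rz":-0.106,"gripper":0.5},
  {"dx":-62,"dy":-5.7,"dz":5.8,"rx":0.0606,"ry":-0.0261,"rz":-0.106,"gripper":0.5},
  {"dx":-62,"dy":-5.7,"dz":5.8,"rx":0.0606,"ry":-0.0261,"rz":-0.106,"gripper":0.5},
  {"dx":-62,"dy":-5.7,"dz":5.8,"rx":0.0606,"ry":-0.0261,"rz":-0.106,"gripper":0.5},
])

```text
t: 1.43
eef_pos: [0.5117, -0.2767, 0.2431]
ee_rot: [-2.657, 0.0, -1.917]
force: [-0.7, -0.0, -0.9]
width: 0.0437
gripper_force: 0.0
```

```bash
python3 - <<'E'
from plan import *
import cv2
from h import *
a,y,_=Rl(-19.5); up=-.469*a+np.array([0,0,.883]); h=np.array([551.3,-287.5,166.])
axes(); go(h+up*8,-19.5); print(arm.get_state()["q"].round(2))
o=[]
for n,(u,v) in(("side",(268,115)),("top",(345,145))):
    f=arm.grab_frame(n); c=f["frame"][v-45:v+45,u-30:u+30,::-1]; o.append(cv2.resize(c,(400,600),interpolation=cv2.INTER_CUBIC))
    np.savez(n+"1.npz",**f)
cv2.imwrite("pics/pre.png",np.hstack(o))
E
```

```text
pos [ 511.7 -276.7  243.1] f [-0.74 -0.01 -0.89] m [ 0.546  1.505 -0.037]
d [-3.3 -0.2 79.3] r [ 0.0036 -0.0026 -0.005 ]
[-0.1  -0.04 -0.69  0.26 -0.46 -0.46]
```

View pics/pre.png

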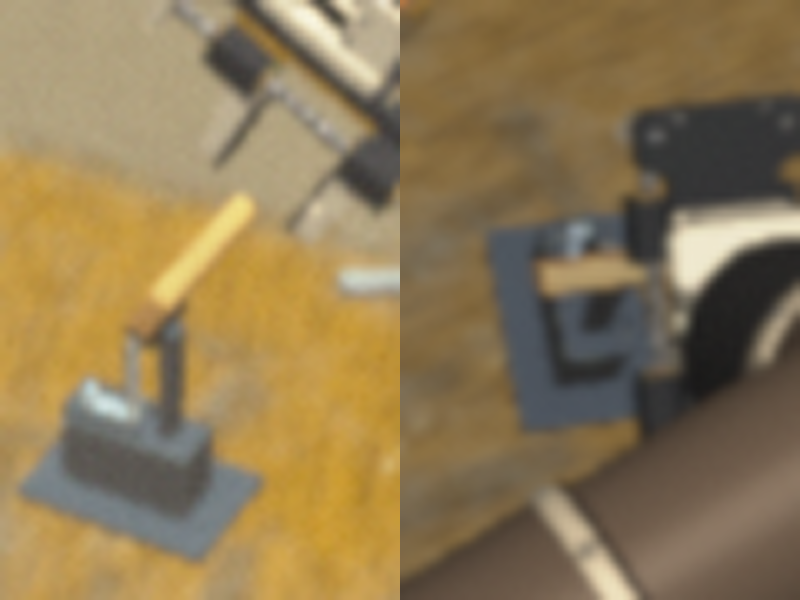

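The side crop shows the finger blades ending near (220,165) and (292,228), with the handle centre near (200,255). The top crop shows the finger line at x≈650. I'll check these against the projection.

```bash
python3 - <<'E'
from plan import *
from h import *
F={n:dict(np.load(n+"1.npz")) for n in("side","top")}
R0=axes(); p=arm.get_state()["eef_pos"]
off={"side":(238,70),"top":(315,100)}
for n,f in F.items():
    for nm,q in(("front tip",p+R0@[0,-.022,.022]),("rear tip",p+R0@[0,.022,.022]),("handle",np.array([.5513,-.2875,.166])),("grasp after",p+R0@[-.0033,0,.0793+.003])):
        u=proj(f,q); print(n,nm,u.round(1),((u-off[n])*6.667+([400,0] if n=="top" else 0)).round())
E
```

```text
pos [ 511.7 -276.7  243. ] f [ 0.57 -0.45  0.26] m [0.57  1.48  0.003]
side front tip [271.   93.2] [220. 155.]
side rear tip [281.1 101.9] [287. 212.]
side handle [267.1 109.4] [194. 263.]
side grasp after [267.8 108.7] [199. 258.]
top front tip [355.2 135.5] [668. 237.]
top rear tip [356.  149.2] [673. 328.]
top handle [349.8 140.1] [632. 267.]
top grasp after [350.2 140.3] [635. 269.]
```

Request:
jog_arm([
  {"dx":-3,"dy":0,"dz":20,"gripper":0.5},
  {"dx":-3,"dy":0,"dz":40,"gripper":0.5},
  {"dx":-3,"dy":0,"dz":55,"gripper":0.5},
  {"dx":-3,"dy":0,"dz":66,"gripper":0.5},
  {"dx":-3,"dy":0,"dz":74,"gripper":0.5},
  {"dx":-3,"dy":0,"dz":79,"gripper":0.5},
  {"dx":-3,"dy":0,"dz":79,"gripper":0.5},
  {"dx":-3,"dy":0,"dz":79,"gripper":0.7},
])

```text
invalid input at $.targets[0]: expected keys dx, dy, dz, rx, ry, rz, gripper
```

Request:
jog_arm([
  {"gripper":0.85},
  {"gripper":0.9},
  {"gripper":1},
  {"gripper":1},
  {"gripper":1},
  {"gripper":1},
  {"gripper":1},
  {"gripper":1},
], force=8)

```text
invalid input at $.targets[0]: expected keys dx, dy, dz, rx, ry, rz, gripper
```

```bash
python3 - <<'E'
from plan import *
axes(); s=arm.get_state(); print(s["width"],s["gripper_force"],s["ee_rot"])
E
```

```text
pos [ 511.7 -276.7  243. ] f [ 0.57 -0.45  0.26] m [0.57  1.48  0.003]
0.04379187557212682 0.0 [-2.65706782e+00 -1.24577964e-04 -1.91660437e+00]
```

Every key is required, so I'll include them all.

Request:
jog_arm([
  {"dx":-3,"dy":0,"dz":20,"rx":0,"ry":0,"rz":0,"gripper":0.5},
  {"dx":-3,"dy":0,"dz":40,"rx":0,"ry":0,"rz":0,"gripper":0.5},
  {"dx":-3,"dy":0,"dz":55,"rx":0,"ry":0,"rz":0,"gripper":0.5},
  {"dx":-3,"dy":0,"dz":66,"rx":0,"ry":0,"rz":0,"gripper":0.5},
  {"dx":-3,"dy":0,"dz":74,"rx":0,"ry":0,"rz":0,"gripper":0.5},
  {"dx":-3,"dy":0,"dz":79,"rx":0,"ry":0,"rz":0,"gripper":0.5},
  {"dx":-3,"dy":0,"dz":79,"rx":0,"ry":0,"rz":0,"gripper":0.5},
  {"dx":-3,"dy":0,"dz":79,"rx":0,"ry":0,"rz":0,"gripper":0.7},
])

```text
t: 2.2
eef_pos: [0.5472, -0.2861, 0.173]
ee_rot: [-2.658, -0.001, -1.916]
force: [-0.5, 0.2, 0.1]
width: 0.0408
gripper_force: 0.0
```

Request:
jog_arm([
  {"dx":0,"dy":0,"dz":0,"rx":0,"ry":0,"rz":0,"gripper":0.8},
  {"dx":0,"dy":0,"dz":0,"rx":0,"ry":0,"rz":0,"gripper":0.85},
  {"dx":0,"dy":0,"dz":0,"rx":0,"ry":0,"rz":0,"gripper":0.9},
  {"dx":0,"dy":0,"dz":0,"rx":0,"ry":0,"rz":0,"gripper":1},
  {"dx":0,"dy":0,"dz":0,"rx":0,"ry":0,"rz":0,"gripper":1},
  {"dx":0,"dy":0,"dz":0,"rx":0,"ry":0,"rz":0,"gripper":1},
  {"dx":0,"dy":0,"dz":0,"rx":0,"ry":0,"rz":0,"gripper":1},
  {"dx":0,"dy":0,"dz":0,"rx":0,"ry":0,"rz":0,"gripper":1},
], force=6)

```text
t: 2.87
eef_pos: [0.5496, -0.2856, 0.1751]
ee_rot: [-2.652, 0.001, -1.914]
force: [4.4, -0.2, 5.7]
width: 0.0146
gripper_force: 6.0
```

```bash
python3 - <<'E'
from plan import *
axes(); s=arm.get_state(); print(s["width"],s["gripper_force"],s["ee_rot"])
E
```

```text
pos [ 549.6 -285.6  175.1] f [ 4.42 -0.22  5.7 ] m [-0.264 -1.089  0.03 ]
0.014591553848115174 6.0114191472530365 [-2.65249840e+00  6.87524393e-04 -1.91395454e+00]
```

Request:
jog_arm([
  {"dx":0,"dy":-2,"dz":-0.5,"rx":0,"ry":0,"rz":0,"gripper":1},
  {"dx":0,"dy":-3,"dz":-0.8,"rx":0,"ry":0,"rz":0,"gripper":1},
  {"dx":0,"dy":-3,"dz":-0.8,"rx":0,"ry":0,"rz":0,"gripper":1},
  {"dx":0,"dy":-3,"dz":-0.8,"rx":0,"ry":0,"rz":0,"gripper":1},
  {"dx":0,"dy":-3,"dz":-0.8,"rx":0,"ry":0,"rz":0,"gripper":1},
  {"dx":0,"dy":-3,"dz":-0.8,"rx":0,"ry":0,"rz":0,"gripper":1},
  {"dx":0,"dy":-3,"dz":-0.8,"rx":0,"ry":0,"rz":0,"gripper":1},
  {"dx":0,"dy":-3,"dz":-0.8,"rx":0,"ry":0,"rz":0,"gripper":1},
], force=45)

```text
t: 3.53
eef_pos: [0.5503, -0.2863, 0.1757]
ee_rot: [-2.656, 0.0, -1.915]
force: [5.1, 1.2, 2.5]
width: 0.0135
gripper_force: 44.7
```

```bash
python3 - <<'E'
from plan import *
axes(); s=arm.get_state(); print(s["width"],s["gripper_force"],s["ee_rot"])
E
```

```text
pos [ 550.3 -286.3  175.7] f [5.06 1.25 2.49] m [ 0.67  -0.814  0.46 ]
0.013460869138363673 44.74979281425476 [-2.65560472e+00  1.85552926e-04 -1.91465268e+00]
```

Request:
jog_arm([
  {"dx":0,"dy":-2,"dz":-3.5,"rx":0,"ry":0,"rz":0,"gripper":1},
  {"dx":0,"dy":-4,"dz":-7.5,"rx":0,"ry":0,"rz":0,"gripper":1},
  {"dx":0,"dy":-7,"dz":-13.2,"rx":0,"ry":0,"rz":0,"gripper":1},
  {"dx":0,"dy":-12,"dz":-22.6,"rx":0,"ry":0,"rz":0,"gripper":1},
  {"dx":0,"dy":-19,"dz":-35.8,"rx":0,"ry":0,"rz":0,"gripper":1},
  {"dx":0,"dy":-28,"dz":-52.7,"rx":0,"ry":0,"rz":0,"gripper":1},
  {"dx":0,"dy":-37.5,"dz":-70.6,"rx":0,"ry":0,"rz":0,"gripper":1},
  {"dx":0,"dy":-47,"dz":-88.5,"rx":0,"ry":0,"rz":0,"gripper":1},
])

```text
t: 4.2
eef_pos: [0.5482, -0.2862, 0.275]
ee_rot: [-2.661, -0.0, -1.916]
force: [0.4, -0.9, -1.6]
width: 0.0138
gripper_force: 44.9
```

```bash
python3 - <<'E'
from plan import *
axes(); s=arm.get_state(); print(s["width"],s["gripper_force"],s["ee_rot"])
E
```

```text
pos [ 548.2 -286.2  275. ] f [ 0.38 -0.86 -1.55] m [0.549 1.659 0.008]
0.013806641650736829 44.85675752162933 [-2.66091103e+00 -6.46363221e-05 -1.91580976e+00]
```

```bash
cat >> plan.py <<'E'
SEAT=np.array([54.8,0,-120.7]) # seat rel. TCP in lifter frame
def tcp_for(seat,yaw):
    a,y,_=Rl(yaw); return np.array(seat,float)-(SEAT[0]*a+SEAT[1]*y+SEAT[2]*np.array([0,0,1]))
E
python3 - <<'E'
from plan import *
a,y,_=Rl(-3.8)
t=tcp_for(np.array([581.7,242,145])-50*a,-3.8); print(t); go(t,-3.8)
E
```

```text
[477.13040612 248.94550476 265.7       ]
d [-479.5  224.1 -106.4] r [ 0.0075 -0.1299 -0.2466]
```

Request:
jog_arm([
  {"dx":-15,"dy":7,"dz":-3.3,"rx":0,"ry":-0.004,"rz":-0.008,"gripper":1},
  {"dx":-45,"dy":21,"dz":-10,"rx":0,"ry":-0.012,"rz":-0.023,"gripper":1},
  {"dx":-80,"dy":37.4,"dz":-17.8,"rx":0,"ry":-0.022,"rz":-0.041,"gripper":1},
  {"dx":-115,"dy":53.8,"dz":-25.5,"rx":0,"ry":-0.031,"rz":-0.059,"gripper":1},
  {"dx":-150,"dy":70,"dz":-33.3,"rx":0,"ry":-0.04,"rz":-0.077,"gripper":1},
  {"dx":-185,"dy":86.5,"dz":-41,"rx":0,"ry":-0.05,"rz":-0.095,"gripper":1},
  {"dx":-220,"dy":102.8,"dz":-48.8,"rx":0,"ry":-0.06,"rz":-0.113,"gripper":1},
  {"dx":-255,"dy":119.2,"dz":-56.6,"rx":0,"ry":-0.069,"rz":-0.131,"gripper":1},
])

```text
t: 4.87
eef_pos: [0.51, -0.0017, 0.2694]
ee_rot: [-2.658, -0.001, -1.768]
force: [0.7, 1.3, -1.6]
width: 0.0135
gripper_force: 44.9
```

```bash
python3 - <<'E'
from plan import *
a,y,_=Rl(-3.8)
axes();t=tcp_for(np.array([581.7,242,145])-50*a,-3.8); go(t,-3.8)
E
```

```text
pos [510.   -1.7 269.4] f [ 0.75  1.28 -1.55] m [0.396 1.665 0.052]
d [-239.4   73.6  -34.8] r [ 0.0049 -0.0623 -0.1151]
```

Request:
jog_arm([
  {"dx":-38,"dy":11.7,"dz":-5.5,"rx":0,"ry":-0.01,"rz":-0.018,"gripper":1},
  {"dx":-76,"dy":23.4,"dz":-11,"rx":0,"ry":-0.02,"rz":-0.037,"gripper":1},
  {"dx":-114,"dy":35,"dz":-16.6,"rx":0,"ry":-0.03,"rz":-0.055,"gripper":1},
  {"dx":-150,"dy":46,"dz":-21.8,"rx":0,"ry":-0.039,"rz":-0.072,"gripper":1},
  {"dx":-184,"dy":56.6,"dz":-26.7,"rx":0,"ry":-0.048,"rz":-0.088,"gripper":1},
  {"dx":-213,"dy":65.5,"dz":-31,"rx":0,"ry":-0.055,"rz":-0.102,"gripper":1},
  {"dx":-233,"dy":71.6,"dz":-34,"rx":0.003,"ry":-0.061,"rz":-0.112,"gripper":1},
  {"dx":-239.4,"dy":73.6,"dz":-34.8,"rx":0.005,"ry":-0.0623,"rz":-0.1151,"gripper":1},
])

```text
t: 5.53
eef_pos: [0.4783, 0.2505, 0.266]
ee_rot: [-2.652, -0.001, -1.634]
force: [0.2, 0.6, -0.8]
width: 0.014
gripper_force: 44.9
```

```bash
python3 - <<'E'
from plan import *
from h import *
a,y,_=Rl(-3.8)
axes(); go(tcp_for(np.array([581.7,242,145])-50*a,-3.8),-3.8)
p=arm.get_state()["eef_pos"]*1000; seat=p+SEAT[0]*a+[0,0,SEAT[2]]; print("seat",seat)
h=p+5.1*a-[0,0,9.5]
o=[]
for n in("side","top"):
    f=arm.grab_frame(n); np.savez(n+"2.npz",**f)
    u=proj(f,seat/1000).round().astype(int); c0=np.array(u)-[40,60]
    c=cv2.resize(f["frame"][c0[1]:c0[1]+120,c0[0]:c0[0]+80,::-1],(400,600),interpolation=cv2.INTER_CUBIC); o.append(c)
    print(n,"crop0",c0,"x5")
    for nm,q in(("hA",h+50*y),("hB",h-50*y),("h",h),("nose top",seat+15.5*a+[0,0,6]),("stem low",seat-14.5*a+[0,0,10]),("bend",seat-14.5*a+[0,0,45])): print(nm,((proj(f,q/1000)-c0)*5).round())
cv2.imwrite("pics/hook.png",np.hstack(o))
E
```

```text
pos [478.3 250.5 266. ] f [ 0.16  0.62 -0.79] m [0.137 1.886 0.073]
d [ 1.6  1.  -0.2] r [-0.0009  0.0007  0.003 ]
seat [532.93441616 246.88098968 145.27788638]
side crop0 [200 179] x5
hA [268. 268.]
hB [319. 107.]
h [294. 185.]
nose top [171. 287.]
stem low [226. 294.]
bend [225. 254.]
top crop0 [167 156] x5
hA [134. 368.]
hB [290. 304.]
h [212. 336.]
nose top [193. 277.]
stem low [209. 317.]
bend [203. 306.]
```

View pics/hook.png

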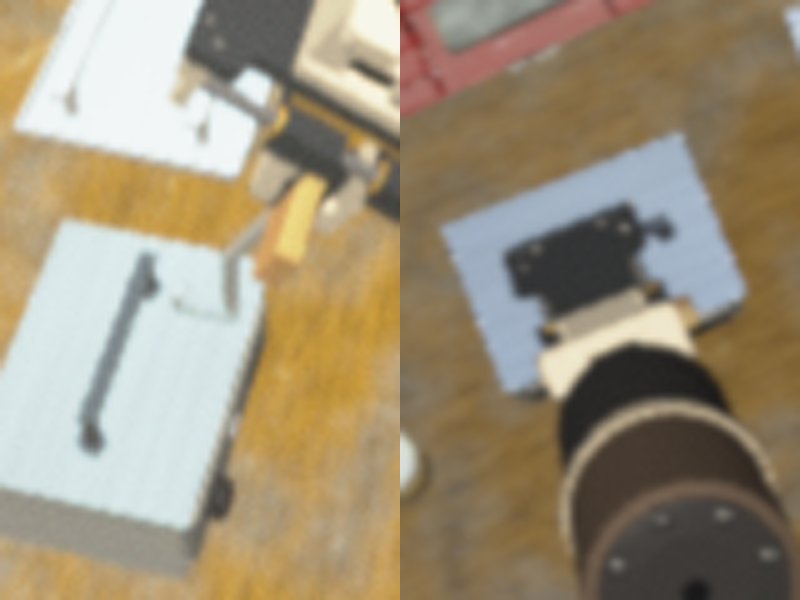

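The side crop shows the lip top at about (175,297) and the stem base at (232,312). That puts the lifter roughly 1 px right and 2 px below prediction, the same camera bias the fingertips showed. The bar runs from (148,265) to (92,430).

```bash
python3 - <<'E'
from plan import *
from h import *
from scipy.optimize import fsolve
f=dict(np.load("side0.npz"));b=np.array([1,1.8])
def corr(p,z): 
    u=proj(f,np.array(p)/1000)-b
    return fsolve(lambda q:proj(f,np.array([q[0],q[1],z])/1000)-u,p[:2])
print("bar",corr([582,244.2,95.6],98),"lid",corr([582.2,242.8,65.9],68),"rack",corr([622.7,-47,42.2],45),corr([622,-55.9,5.9],4),"handle",corr([551,-284.1,172.7],174))
a,y,_=Rl(-3.8)
for bx in(582.5,): 
    t=tcp_for(np.array([bx,240,79.5])-45*a,-3.8); go(t,-3.8); print(t)
E
```

```text
bar [585.52372417 240.59347197] lid [585.86801642 238.91150869] rack [627.06787309 -51.81846455] [627.63425649 -65.11121258] handle [ 555.82085535 -291.86794673]
d [ 1.6 26.6 59.9] r [-0.0003 -0.0006  0.0019]
[482.91941346 246.61413526 200.2       ]
```

Request:
jog_arm([
  {"dx":0.5,"dy":5,"dz":12,"rx":0,"ry":0,"rz":0,"gripper":1},
  {"dx":1,"dy":10,"dz":25,"rx":0,"ry":0,"rz":0,"gripper":1},
  {"dx":1.6,"dy":15,"dz":38,"rx":0,"ry":0,"rz":0.002,"gripper":1},
  {"dx":1.6,"dy":20,"dz":50,"rx":0,"ry":0,"rz":0.002,"gripper":1},
  {"dx":1.6,"dy":23,"dz":57.6,"rx":0,"ry":0,"rz":0.002,"gripper":1},
  {"dx":1.6,"dy":24.4,"dz":61,"rx":0,"ry":0,"rz":0.002,"gripper":1},
  {"dx":1.6,"dy":24.4,"dz":61,"rx":0,"ry":0,"rz":0.002,"gripper":1},
  {"dx":1.6,"dy":24.4,"dz":61,"rx":0,"ry":0,"rz":0.002,"gripper":1},
])

```text
t: 6.3
eef_pos: [0.4863, 0.2455, 0.2014]
ee_rot: [-2.652, 0.002, -1.64]
force: [-0.0, -0.5, -1.0]
width: 0.0138
gripper_force: 44.9
```

```bash
python3 - <<'E'
from plan import *
from h import *
a,y,_=Rl(-3.8)
axes(); s=arm.get_state();p=s["eef_pos"]*1000; print(s["ee_rot"]); seat=p+SEAT[0]*a+[0,0,SEAT[2]]; print("seat",seat)
f=arm.grab_frame("side"); np.savez("side3.npz",**f); c0=np.array([200,205]); b=[1,1.8]
c=cv2.resize(f["frame"][205:265,200:260,::-1],(600,600),interpolation=cv2.INTER_CUBIC)
for nm,q in(("nose bottom",seat+15.5*a-[0,0,5]),("nose top",seat+15.5*a+[0,0,6]),("stem low",seat-14.5*a),("bar",np.array([585,240,92]))): print(nm,((proj(f,q/1000)+b-c0)*10).round())
cv2.imwrite("pics/low.png",c); go(tcp_for([585,240,79.5],-3.8),-3.8)
E
```

```text
pos [486.3 245.5 201.4] f [-0.03 -0.45 -0.97] m [0.169 1.821 0.03 ]
[-2.65181596e+00  1.51287989e-03 -1.63981518e+00]
seat [540.9542781  241.83961352  80.67229075]
nose bottom [337. 475.]
nose top [336. 452.]
stem low [442. 488.]
bar [233. 422.]
d [ -0.6 -38.1  22.1] r [-0.0019  0.001  -0.003 ]
```

View pics/low.png

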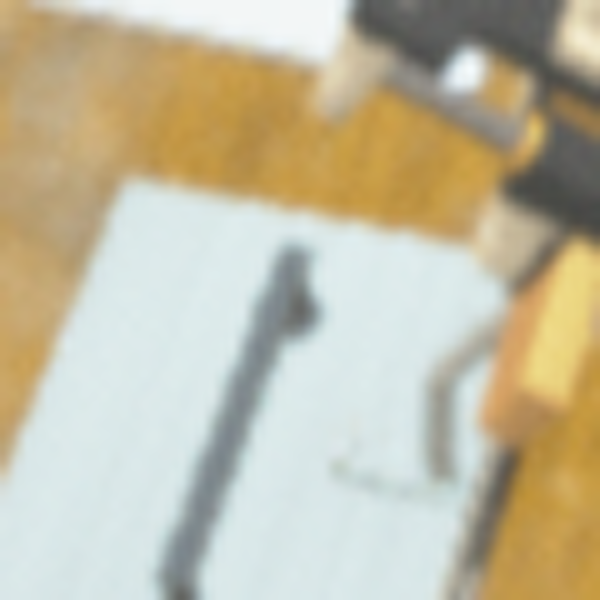

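The crop shows the stem foot at (445,480), the lip at about (340,455) and mid-bar at (233,420), all matching prediction. Inserting now.

Request:
jog_arm([
  {"dx":-0.1,"dy":-5,"dz":3,"rx":0,"ry":0,"rz":-0.003,"gripper":1},
  {"dx":-0.2,"dy":-11,"dz":6.5,"rx":0,"ry":0,"rz":-0.003,"gripper":1},
  {"dx":-0.3,"dy":-18,"dz":10.5,"rx":0,"ry":0,"rz":-0.003,"gripper":1},
  {"dx":-0.4,"dy":-25,"dz":14.5,"rx":0,"ry":0,"rz":-0.003,"gripper":1},
  {"dx":-0.5,"dy":-31,"dz":18,"rx":0,"ry":0,"rz":-0.003,"gripper":1},
  {"dx":-0.6,"dy":-36,"dz":20.9,"rx":0,"ry":0,"rz":-0.003,"gripper":1},
  {"dx":-0.6,"dy":-38,"dz":22,"rx":0,"ry":0,"rz":-0.003,"gripper":1},
  {"dx":-0.6,"dy":-38,"dz":22,"rx":0,"ry":0,"rz":-0.003,"gripper":1},
])

```text
t: 7.02
eef_pos: [0.5304, 0.244, 0.1992]
ee_rot: [-2.652, 0.0, -1.636]
force: [-0.4, -0.3, -0.7]
width: 0.0135
gripper_force: 44.9
```

Request:
jog_arm([
  {"dx":0,"dy":-1,"dz":-1.9,"rx":0,"ry":0,"rz":0,"gripper":1},
  {"dx":0,"dy":-2.3,"dz":-4.4,"rx":0,"ry":0,"rz":0,"gripper":1},
  {"dx":0,"dy":-3.3,"dz":-6.2,"rx":0,"ry":0,"rz":0,"gripper":1},
  {"dx":0,"dy":-4.2,"dz":-7.9,"rx":0,"ry":0,"rz":0,"gripper":1},
  {"dx":0,"dy":-4.7,"dz":-8.8,"rx":0,"ry":0,"rz":0,"gripper":1},
  {"dx":0,"dy":-4.7,"dz":-8.8,"rx":0,"ry":0,"rz":0,"gripper":1},
  {"dx":0,"dy":-4.7,"dz":-8.8,"rx":0,"ry":0,"rz":0,"gripper":1},
  {"dx":0,"dy":-4.7,"dz":-8.8,"rx":0,"ry":0,"rz":0,"gripper":1},
])

```text
t: 7.68
eef_pos: [0.5297, 0.2444, 0.2095]
ee_rot: [-2.652, 0.001, -1.635]
force: [-0.1, 0.2, -2.1]
width: 0.0136
gripper_force: 44.9
```

```bash
python3 - <<'E'
from plan import *
axes();print(arm.get_state()["ee_rot"])
E
```

```text
pos [529.7 244.4 209.5] f [-0.11  0.21 -2.06] m [ 0.143  1.926 -0.014]
[-2.65193620e+00  5.25158897e-04 -1.63527280e+00]
```

Request:
jog_arm([
  {"dx":0,"dy":-0.4,"dz":-0.7,"rx":0,"ry":0,"rz":0,"gripper":1},
  {"dx":0,"dy":-0.8,"dz":-1.5,"rx":0,"ry":0,"rz":0,"gripper":1},
  {"dx":0,"dy":-1.2,"dz":-2.2,"rx":0,"ry":0,"rz":0,"gripper":1},
  {"dx":0,"dy":-1.6,"dz":-3,"rx":0,"ry":0,"rz":0,"gripper":1},
  {"dx":0,"dy":-2,"dz":-3.8,"rx":0,"ry":0,"rz":0,"gripper":1},
  {"dx":0,"dy":-2.3,"dz":-4.4,"rx":0,"ry":0,"rz":0,"gripper":1},
  {"dx":0,"dy":-2.3,"dz":-4.4,"rx":0,"ry":0,"rz":0,"gripper":1},
  {"dx":0,"dy":-2.3,"dz":-4.4,"rx":0,"ry":0,"rz":0,"gripper":1},
])

```text
t: 8.35
eef_pos: [0.5296, 0.2442, 0.2141]
ee_rot: [-2.652, 0.0, -1.635]
force: [-0.4, 0.7, -4.8]
width: 0.0137
gripper_force: 44.9
```

```bash
cat > feel.py <<'E'
from plan import *
from h import *
def feel(n=6,c=(585,240),lid_yaw=-3.8):
    "mean force/moment, and lid plate plane slopes (deg) & mean height vs. seated, side camera"
    fs=[];ms=[];zs=[]
    ref=dict(np.load("side0.npz")) 
    for i in range(n):
        f=arm.grab_frame("side"); s=arm.get_state(); fs.append(s["force"]);ms.append(s["moment"]); zs.append(f["z_map"])
    f["z_map"]=np.median(zs,0).astype(np.float32); w=world(f); hsv=cv2.cvtColor(f["frame"],cv2.COLOR_RGB2HSV)
    print("pos",(s["eef_pos"]*1000).round(1),"F",np.mean(fs,0).round(2),"M",np.mean(ms,0).round(3),"t",round(s["t"],1))
    a,y,_=Rl(lid_yaw); d=w-np.array([c[0]-3.5,c[1]+4,0])/1000; X=d@a;Y=d@y
    return f,w,X*1000,Y*1000,hsv
def tilt(f,w,X,Y,hsv):
    w0=world(dict(np.load("side0.npz"))); m=(abs(X)<58)&(abs(Y)<84)&(abs(X)>12)&(abs(w[...,2]-.067)<.02)&(abs(w0[...,2]-.066)<.006)&(hsv[...,1]<60)
    dz=(w-w0)[...,2][m]*1000; A=np.c_[X[m],Y[m],np.ones(m.sum())]; k=np.ones(len(dz),bool)
    for _ in range(4): k_=np.linalg.lstsq(A[k],dz[k],rcond=None)[0]; k=abs(dz-A@k_)<3
    print("n",k.sum(),"slope deg about: x-dir %.2f y-dir %.2f mean dz %.2f"%(np.degrees(k_[0]),np.degrees(k_[1]),k_[2]))
E
python3 -c "
from feel import *
tilt(*feel())"
```

```text
pos [529.8 244.2 214.3] F [-0.21  0.61 -4.72] M [0.466 2.801 0.13 ] t 8.7
n 1448 slope deg about: x-dir 0.09 y-dir -0.85 mean dz 1.29
```

Light end (−y) rises, so the mass lies toward +y at around c≈27 mm. I'll shift along the bar.

Request:
jog_arm([
  {"dx":0,"dy":1.2,"dz":2.2,"rx":0,"ry":0,"rz":0,"gripper":1},
  {"dx":0,"dy":2.8,"dz":5.3,"rx":0,"ry":0,"rz":0,"gripper":1},
  {"dx":-8,"dy":3.3,"dz":6.2,"rx":0,"ry":0,"rz":0,"gripper":1},
  {"dx":-18,"dy":3.3,"dz":6.2,"rx":0,"ry":0,"rz":0,"gripper":1},
  {"dx":-25,"dy":3.3,"dz":6.2,"rx":0,"ry":0,"rz":0,"gripper":1},
  {"dx":-25,"dy":2.3,"dz":4.4,"rx":0,"ry":0,"rz":0,"gripper":1},
  {"dx":-25,"dy":1.5,"dz":2.8,"rx":0,"ry":0,"rz":0,"gripper":1},
  {"dx":-25,"dy":1,"dz":1.9,"rx":0,"ry":0,"rz":0,"gripper":1},
])

```text
t: 9.32
eef_pos: [0.5314, 0.2696, 0.2126]
ee_rot: [-2.652, 0.001, -1.635]
force: [0.6, 0.1, -2.8]
width: 0.0137
gripper_force: 44.9
```

Request:
jog_arm([
  {"dx":0,"dy":-0.3,"dz":-0.6,"rx":0,"ry":0,"rz":0,"gripper":1},
  {"dx":0,"dy":-0.6,"dz":-1.1,"rx":0,"ry":0,"rz":0,"gripper":1},
  {"dx":0,"dy":-0.9,"dz":-1.7,"rx":0,"ry":0,"rz":0,"gripper":1},
  {"dx":0,"dy":-1.2,"dz":-2.2,"rx":0,"ry":0,"rz":0,"gripper":1},
  {"dx":0,"dy":-1.5,"dz":-2.8,"rx":0,"ry":0,"rz":0,"gripper":1},
  {"dx":0,"dy":-1.9,"dz":-3.5,"rx":0,"ry":0,"rz":0,"gripper":1},
  {"dx":0,"dy":-1.9,"dz":-3.5,"rx":0,"ry":0,"rz":0,"gripper":1},
  {"dx":0,"dy":-1.9,"dz":-3.5,"rx":0,"ry":0,"rz":0,"gripper":1},
])

```text
t: 9.98
eef_pos: [0.5315, 0.2692, 0.2163]
ee_rot: [-2.652, 0.0, -1.636]
force: [-0.3, 0.4, -6.7]
width: 0.0139
gripper_force: 44.9
```

```bash
python3 -c "
from feel import *
tilt(*feel())"
```

```text
pos [531.5 269.2 216.3] F [-0.48  0.12 -6.79] M [ 0.189  3.03  -0.012] t 10.3
n 1331 slope deg about: x-dir 0.19 y-dir -1.39 mean dz 3.75
```

Airborne now at about 5.5 N, still tilted −1.4° with the heavy end at +y, so the foot needs to go about 6 mm further toward +y.

Request:
jog_arm([
  {"dx":0,"dy":0.8,"dz":1.5,"rx":0,"ry":0,"rz":0,"gripper":1},
  {"dx":0,"dy":1.8,"dz":3.3,"rx":0,"ry":0,"rz":0,"gripper":1},
  {"dx":0,"dy":3.2,"dz":6.2,"rx":0,"ry":0,"rz":0,"gripper":1},
  {"dx":-2,"dy":4.2,"dz":8,"rx":0,"ry":0,"rz":0,"gripper":1},
  {"dx":-5,"dy":4.2,"dz":8,"rx":0,"ry":0,"rz":0,"gripper":1},
  {"dx":-6,"dy":4.2,"dz":8,"rx":0,"ry":0,"rz":0,"gripper":1},
  {"dx":-6,"dy":3.2,"dz":6.2,"rx":0,"ry":0,"rz":0,"gripper":1},
  {"dx":-6,"dy":2.5,"dz":4.6,"rx":0,"ry":0,"rz":0,"gripper":1},
])

```text
t: 10.95
eef_pos: [0.532, 0.2755, 0.2115]
ee_rot: [-2.652, 0.001, -1.635]
force: [-0.4, 0.3, -1.7]
width: 0.0136
gripper_force: 44.9
```

Request:
jog_arm([
  {"dx":0,"dy":-0.4,"dz":-0.7,"rx":0,"ry":0,"rz":0,"gripper":1},
  {"dx":0,"dy":-0.8,"dz":-1.5,"rx":0,"ry":0,"rz":0,"gripper":1},
  {"dx":0,"dy":-1.2,"dz":-2.2,"rx":0,"ry":0,"rz":0,"gripper":1},
  {"dx":0,"dy":-1.6,"dz":-3,"rx":0,"ry":0,"rz":0,"gripper":1},
  {"dx":0,"dy":-2,"dz":-3.8,"rx":0,"ry":0,"rz":0,"gripper":1},
  {"dx":0,"dy":-2.5,"dz":-4.6,"rx":0,"ry":0,"rz":0,"gripper":1},
  {"dx":0,"dy":-2.5,"dz":-4.6,"rx":0,"ry":0,"rz":0,"gripper":1},
  {"dx":0,"dy":-2.5,"dz":-4.6,"rx":0,"ry":0,"rz":0,"gripper":1},
])

```text
t: 11.62
eef_pos: [0.5318, 0.2752, 0.2162]
ee_rot: [-2.652, 0.0, -1.636]
force: [0.7, -0.2, -6.1]
width: 0.0141
gripper_force: 45.0
```

```bash
python3 -c "
from feel import *
tilt(*feel())"
```

```text
pos [531.8 275.2 216.3] F [-0.15  0.41 -6.48] M [2.130e-01 3.011e+00 2.000e-03] t 11.9
n 1292 slope deg about: x-dir 0.20 y-dir -0.13 mean dz 3.25
```

Level (−0.13°) and fully carried. Lifting.

Request:
jog_arm([
  {"dx":0,"dy":-0.5,"dz":-0.9,"rx":0,"ry":0,"rz":0,"gripper":1},
  {"dx":0,"dy":-1.9,"dz":-3.5,"rx":0,"ry":0,"rz":0,"gripper":1},
  {"dx":0,"dy":-4.5,"dz":-8.4,"rx":0,"ry":0,"rz":0,"gripper":1},
  {"dx":0,"dy":-8,"dz":-15,"rx":0,"ry":0,"rz":0,"gripper":1},
  {"dx":0,"dy":-12,"dz":-22.5,"rx":0,"ry":0,"rz":0,"gripper":1},
  {"dx":0,"dy":-16,"dz":-30,"rx":0,"ry":0,"rz":0,"gripper":1},
  {"dx":0,"dy":-20,"dz":-37.5,"rx":0,"ry":0,"rz":0,"gripper":1},
  {"dx":0,"dy":-24,"dz":-45,"rx":0,"ry":0,"rz":0,"gripper":1},
])

```text
t: 12.58
eef_pos: [0.5318, 0.2754, 0.2686]
ee_rot: [-2.652, 0.001, -1.635]
force: [-0.2, 0.3, -5.4]
width: 0.0136
gripper_force: 44.9
```

Request:
jog_arm([
  {"dx":0,"dy":-3,"dz":-5.6,"rx":0,"ry":0,"rz":0,"gripper":1},
  {"dx":0,"dy":-5,"dz":-9.4,"rx":0,"ry":0,"rz":0,"gripper":1},
  {"dx":0,"dy":-6,"dz":-11.3,"rx":0,"ry":0,"rz":0,"gripper":1},
  {"dx":0,"dy":-6.5,"dz":-12.2,"rx":0,"ry":0,"rz":0,"gripper":1},
  {"dx":0,"dy":-6.5,"dz":-12.2,"rx":0,"ry":0,"rz":0,"gripper":1},
  {"dx":0,"dy":-6.5,"dz":-12.2,"rx":0,"ry":0,"rz":0,"gripper":1},
  {"dx":0,"dy":-6.5,"dz":-12.2,"rx":0,"ry":0,"rz":0,"gripper":1},
  {"dx":0,"dy":-6.5,"dz":-12.2,"rx":0,"ry":0,"rz":0,"gripper":1},
])

```text
t: 13.25
eef_pos: [0.5318, 0.275, 0.2807]
ee_rot: [-2.652, -0.0, -1.636]
force: [0.3, 0.2, -5.6]
width: 0.0138
gripper_force: 45.0
```

```bash
cat >> feel.py <<'E'
def lidpose(f,w,zexp,c,r=.14,tol=.012):
    "plate rectangle in the side view near height zexp (mm)"
    hsv=cv2.cvtColor(f["frame"],cv2.COLOR_RGB2HSV)
    m=(abs(w[...,2]-zexp/1000)<tol)&(np.hypot(w[...,0]-c[0]/1000,w[...,1]-c[1]/1000)<r)&(hsv[...,1]<70)
    m,_=blob(m,proj(f,np.array([c[0],c[1],zexp])/1000)); p=w[m]
    A=np.c_[p[:,:2]-p[:,:2].mean(0),np.ones(len(p))]; k=np.linalg.lstsq(A,p[:,2],rcond=None)[0]
    print("lid",yawof(p),"z",round(np.median(p[:,2])*1000,1),"slopes deg",np.degrees(k[:2]).round(2),len(p))
E
python3 -c "
from feel import *
f,w,*_=feel(3)
np.savez('side4.npz',**f)
lidpose(f,w,66+3+57.5,(582,244))
cv2.imwrite('pics/lift.png',cv2.resize(f['frame'][:,130:400,::-1][100:303],(800,600)))
"
```

```text
pos [531.9 275.1 280.9] F [ 0.26  0.56 -6.21] M [ 0.241  2.996 -0.043] t 13.4
lid (array([580.9, 241.6]), array([177.6, 126.2]), -3.9) z 133.6 slopes deg [0.14 0.01] 2032
```

View pics/lift.png

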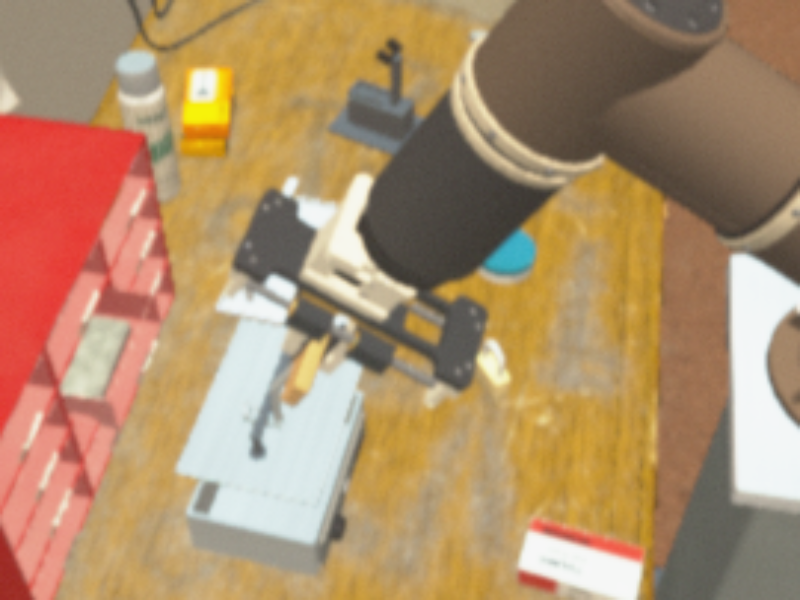

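```bash
python3 - <<'E'
from plan import *
s=arm.get_state();R0=axes();d=R0.T@np.array([42.8,-288.4,0]);print(d)
k=np.arange(33)/32;f=3*k**2-2*k**3
for c in range(4):
    print([list((d*(f[8*c+i]-f[8*c])).round(1)) for i in range(1,9)])
print(R0.T@[0,0,-.021])
E
```

```text
pos [531.9 275.1 280.9] f [ 0.15  0.69 -7.14] m [2.230e-01 3.003e+00 1.000e-03]
[285.02517884 -54.18774676  28.82248301]
[[np.float64(0.8), np.float64(-0.2), np.float64(0.1)], [np.float64(3.2), np.float64(-0.6), np.float64(0.3)], [np.float64(7.0), np.float64(-1.3), np.float64(0.7)], [np.float64(12.2), np.float64(-2.3), np.float64(1.2)], [np.float64(18.7), np.float64(-3.6), np.float64(1.9)], [np.float64(26.3), np.float64(-5.0), np.float64(2.7)], [np.float64(34.9), np.float64(-6.6), np.float64(3.5)], [np.float64(44.5), np.float64(-8.5), np.float64(4.5)]]
[[np.float64(10.4), np.float64(-2.0), np.float64(1.1)], [np.float64(21.6), np.float64(-4.1), np.float64(2.2)], [np.float64(33.3), np.float64(-6.3), np.float64(3.4)], [np.float64(45.6), np.float64(-8.7), np.float64(4.6)], [np.float64(58.4), np.float64(-11.1), np.float64(5.9)], [np.float64(71.4), np.float64(-13.6), np.float64(7.2)], [np.float64(84.6), np.float64(-16.1), np.float64(8.6)], [np.float64(98.0), np.float64(-18.6), np.float64(9.9)]]
[[np.float64(13.3), np.float64(-2.5), np.float64(1.3)], [np.float64(26.6), np.float64(-5.1), np.float64(2.7)], [np.float64(39.6), np.float64(-7.5), np.float64(4.0)], [np.float64(52.3), np.float64(-9.9), np.float64(5.3)], [np.float64(64.6), np.float64(-12.3), np.float64(6.5)], [np.float64(76.4), np.float64(-14.5), np.float64(7.7)], [np.float64(87.6), np.float64(-16.6), np.float64(8.9)], [np.float64(98.0), np.float64(-18.6), np.float64(9.9)]]
[[np.float64(9.6), np.float64(-1.8), np.float64(1.0)], [np.float64(18.2), np.float64(-3.5), np.float64(1.8)], [np.float64(25.8), np.float64(-4.9), np.float64(2.6)], [np.float64(32.3), np.float64(-6.1), np.float64(3.3)], [np.float64(37.5), np.float64(-7.1), np.float64(3.8)], [np.float64(41.3), np.float64(-7.9), np.float64(4.2)], [np.float64(43.7), np.float64(-8.3), np.float64(4.4)], [np.float64(44.5), np.float64(-8.5), np.float64(4.5)]]
[2.85561650e-06 9.87336862e-03 1.85342004e-02]
```

Request:
jog_arm([
  {"dx":0.8,"dy":-0.2,"dz":0.1,"rx":0,"ry":0,"rz":0,"gripper":1},
  {"dx":3.2,"dy":-0.6,"dz":0.3,"rx":0,"ry":0,"rz":0,"gripper":1},
  {"dx":7,"dy":-1.3,"dz":0.7,"rx":0,"ry":0,"rz":0,"gripper":1},
  {"dx":12.2,"dy":-2.3,"dz":1.2,"rx":0,"ry":0,"rz":0,"gripper":1},
  {"dx":18.7,"dy":-3.6,"dz":1.9,"rx":0,"ry":0,"rz":0,"gripper":1},
  {"dx":26.3,"dy":-5,"dz":2.7,"rx":0,"ry":0,"rz":0,"gripper":1},
  {"dx":34.9,"dy":-6.6,"dz":3.5,"rx":0,"ry":0,"rz":0,"gripper":1},
  {"dx":44.5,"dy":-8.5,"dz":4.5,"rx":0,"ry":0,"rz":0,"gripper":1},
])

```text
t: 14.07
eef_pos: [0.5386, 0.2292, 0.2812]
ee_rot: [-2.652, 0.0, -1.636]
force: [0.2, -0.3, -6.2]
width: 0.0137
gripper_force: 45.0
```

Request:
jog_arm([
  {"dx":10.4,"dy":-2,"dz":1.1,"rx":0,"ry":0,"rz":0,"gripper":1},
  {"dx":21.6,"dy":-4.1,"dz":2.2,"rx":0,"ry":0,"rz":0,"gripper":1},
  {"dx":33.3,"dy":-6.3,"dz":3.4,"rx":0,"ry":0,"rz":0,"gripper":1},
  {"dx":45.6,"dy":-8.7,"dz":4.6,"rx":0,"ry":0,"rz":0,"gripper":1},
  {"dx":58.4,"dy":-11.1,"dz":5.9,"rx":0,"ry":0,"rz":0,"gripper":1},
  {"dx":71.4,"dy":-13.6,"dz":7.2,"rx":0,"ry":0,"rz":0,"gripper":1},
  {"dx":84.6,"dy":-16.1,"dz":8.6,"rx":0,"ry":0,"rz":0,"gripper":1},
  {"dx":98,"dy":-18.6,"dz":9.9,"rx":0,"ry":0,"rz":0,"gripper":1},
])

```text
t: 14.73
eef_pos: [0.5533, 0.1294, 0.2811]
ee_rot: [-2.652, 0.0, -1.636]
force: [0.9, -0.8, -6.6]
width: 0.0136
gripper_force: 45.0
```

Request:
jog_arm([
  {"dx":13.3,"dy":-2.5,"dz":1.3,"rx":0,"ry":0,"rz":0,"gripper":1},
  {"dx":26.6,"dy":-5.1,"dz":2.7,"rx":0,"ry":0,"rz":0,"gripper":1},
  {"dx":39.6,"dy":-7.5,"dz":4,"rx":0,"ry":0,"rz":0,"gripper":1},
  {"dx":52.3,"dy":-9.9,"dz":5.3,"rx":0,"ry":0,"rz":0,"gripper":1},
  {"dx":64.6,"dy":-12.3,"dz":6.5,"rx":0,"ry":0,"rz":0,"gripper":1},
  {"dx":76.4,"dy":-14.5,"dz":7.7,"rx":0,"ry":0,"rz":0,"gripper":1},
  {"dx":87.6,"dy":-16.6,"dz":8.9,"rx":0,"ry":0,"rz":0,"gripper":1},
  {"dx":98,"dy":-18.6,"dz":9.9,"rx":0,"ry":0,"rz":0,"gripper":1},
])

```text
t: 15.4
eef_pos: [0.5676, 0.03, 0.281]
ee_rot: [-2.652, -0.0, -1.636]
force: [0.2, 0.1, -6.7]
width: 0.0134
gripper_force: 45.0
```

Request:
jog_arm([
  {"dx":9.6,"dy":-1.8,"dz":1,"rx":0,"ry":0.001,"rz":0.002,"gripper":1},
  {"dx":18.2,"dy":-3.5,"dz":1.8,"rx":0,"ry":0.0025,"rz":0.005,"gripper":1},
  {"dx":25.8,"dy":-4.9,"dz":2.6,"rx":0,"ry":0.004,"rz":0.008,"gripper":1},
  {"dx":32.3,"dy":-6.1,"dz":3.3,"rx":0,"ry":0.006,"rz":0.011,"gripper":1},
  {"dx":37.5,"dy":-7.1,"dz":3.8,"rx":0,"ry":0.0075,"rz":0.014,"gripper":1},
  {"dx":41.3,"dy":-7.9,"dz":4.2,"rx":0,"ry":0.009,"rz":0.0165,"gripper":1},
  {"dx":43.7,"dy":-8.3,"dz":4.4,"rx":0,"ry":0.0098,"rz":0.0185,"gripper":1},
  {"dx":44.5,"dy":-8.5,"dz":4.5,"rx":0,"ry":0.0098,"rz":0.0185,"gripper":1},
])

```text
t: 16.07
eef_pos: [0.5747, -0.0134, 0.281]
ee_rot: [-2.652, 0.0, -1.657]
force: [-0.4, -0.1, -6.9]
width: 0.0138
gripper_force: 45.0
```

```bash
python3 -c "
from feel import *
f,w,*_=feel(3)
np.savez('side5.npz',**f); print(arm.get_state()['ee_rot'])
lidpose(f,w,133,(623,-47))
"
```

```text
pos [574.7 -13.  281.1] F [-0.07 -0.2  -6.15] M [ 3.240e-01  3.041e+00 -1.000e-03] t 16.2
[-2.65188093e+00  5.50514081e-04 -1.65616236e+00]
lid (array([622.8, -47.8]), array([178.2, 126.1]), -4.9) z 133.6 slopes deg [0.2  0.03] 1409
```

Request:
jog_arm([
  {"dx":0,"dy":0.4,"dz":0.7,"rx":0,"ry":0,"rz":0.001,"gripper":1},
  {"dx":0,"dy":1.4,"dz":2.7,"rx":0,"ry":0.001,"rz":0.002,"gripper":1},
  {"dx":0,"dy":3.3,"dz":6.2,"rx":0,"ry":0.002,"rz":0.003,"gripper":1},
  {"dx":0,"dy":5.6,"dz":10.6,"rx":0,"ry":0.0024,"rz":0.0044,"gripper":1},
  {"dx":0,"dy":8.4,"dz":15.9,"rx":0,"ry":0.0024,"rz":0.0044,"gripper":1},
  {"dx":0,"dy":11.7,"dz":22.1,"rx":0,"ry":0.0024,"rz":0.0044,"gripper":1},
  {"dx":0,"dy":15,"dz":28.3,"rx":0,"ry":0.0024,"rz":0.0044,"gripper":1},
  {"dx":0,"dy":18.3,"dz":34.4,"rx":0,"ry":0.0024,"rz":0.0044,"gripper":1},
])

```text
t: 16.88
eef_pos: [0.5745, -0.0132, 0.241]
ee_rot: [-2.653, 0.0, -1.661]
force: [-0.2, -0.2, -6.5]
width: 0.0135
gripper_force: 44.9
```

Request:
jog_arm([
  {"dx":0,"dy":3.3,"dz":6.2,"rx":0,"ry":0,"rz":0,"gripper":1},
  {"dx":0,"dy":6.6,"dz":12.4,"rx":0,"ry":0,"rz":0,"gripper":1},
  {"dx":0,"dy":9.9,"dz":18.5,"rx":0,"ry":0,"rz":0,"gripper":1},
  {"dx":0,"dy":12.7,"dz":23.9,"rx":0,"ry":0,"rz":0,"gripper":1},
  {"dx":0,"dy":15,"dz":28.2,"rx":0,"ry":0,"rz":0,"gripper":1},
  {"dx":0,"dy":16.9,"dz":31.8,"rx":0,"ry":0,"rz":0,"gripper":1},
  {"dx":0,"dy":18,"dz":33.9,"rx":0,"ry":0,"rz":0,"gripper":1},
  {"dx":0,"dy":18.3,"dz":34.4,"rx":0,"ry":0,"rz":0,"gripper":1},
])

```text
t: 17.55
eef_pos: [0.5743, -0.0133, 0.2021]
ee_rot: [-2.653, -0.0, -1.661]
force: [0.6, -0.6, -6.1]
width: 0.0135
gripper_force: 44.9
```

```bash
python3 -c "
from feel import *
f,w,*_=feel(4)
np.savez('side6.npz',**f); print(arm.get_state()['ee_rot'])
lidpose(f,w,56,(623,-47),tol=.006)
p=np.load('side0.npz');w0=world(dict(p))
t=arm.grab_frame('top'); np.savez('top6.npz',**t); lidpose(t,world(t),58,(622,-51),tol=.008)
cv2.imwrite('pics/set.png',cv2.resize(np.hstack([f['frame'][130:230,180:290],t['frame'][110:210,220:330]])[:,:,::-1],(800,364),interpolation=cv2.INTER_CUBIC))
"
```

```text
pos [575.  -13.1 203.4] F [-0.35 -0.03 -6.63] M [0.322 3.006 0.011] t 17.8
[-2.65149226e+00  7.48192629e-04 -1.66138246e+00]
lid (array([622.1, -48.1]), array([178.2, 126.2]), -5.7) z 55.1 slopes deg [-0.01  0.02] 1297
lid (array([628.7,  10.7]), array([ 53.3, 128. ]), 84.5) z 57.3 slopes deg [-0.21 -0.07] 391
```

View pics/set.png

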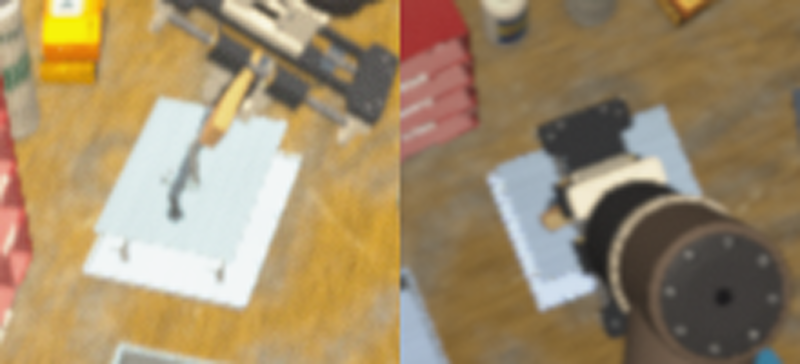

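The lid hangs level over the rack, centred to about 1 mm, with about 9 mm left to lower. Setting it down slowly.

Request:
jog_arm([
  {"dx":0,"dy":0.7,"dz":1.3,"rx":0,"ry":0,"rz":0,"gripper":1},
  {"dx":0,"dy":1.6,"dz":3.1,"rx":0,"ry":0,"rz":0,"gripper":1},
  {"dx":0,"dy":2.5,"dz":4.8,"rx":0,"ry":0,"rz":0,"gripper":1},
  {"dx":0,"dy":3.2,"dz":6,"rx":0,"ry":0,"rz":0,"gripper":1},
  {"dx":0,"dy":3.8,"dz":7.1,"rx":0,"ry":0,"rz":0,"gripper":1},
  {"dx":0,"dy":4.3,"dz":8.1,"rx":0,"ry":0,"rz":0,"gripper":1},
  {"dx":0,"dy":4.8,"dz":9,"rx":0,"ry":0,"rz":0,"gripper":1},
  {"dx":0,"dy":5.2,"dz":9.7,"rx":0,"ry":0,"rz":0,"gripper":1},
])

```text
t: 18.47
eef_pos: [0.5754, -0.0129, 0.1928]
ee_rot: [-2.651, 0.001, -1.661]
force: [0.4, 0.2, -2.0]
width: 0.0136
gripper_force: 44.9
```

Request:
jog_arm([
  {"dx":0,"dy":0.4,"dz":0.7,"rx":0,"ry":0,"rz":0,"gripper":1},
  {"dx":0,"dy":0.8,"dz":1.5,"rx":0,"ry":0,"rz":0,"gripper":1},
  {"dx":0,"dy":1.2,"dz":2.3,"rx":0,"ry":0,"rz":0,"gripper":1},
  {"dx":0,"dy":1.7,"dz":3.2,"rx":0,"ry":0,"rz":0,"gripper":1},
  {"dx":0,"dy":2.3,"dz":4.4,"rx":0,"ry":0,"rz":0,"gripper":1},
  {"dx":0,"dy":3,"dz":5.7,"rx":0,"ry":0,"rz":0,"gripper":1},
  {"dx":0,"dy":3.8,"dz":7.1,"rx":0,"ry":0,"rz":0,"gripper":1},
  {"dx":0,"dy":3.8,"dz":7.1,"rx":0,"ry":0,"rz":0,"gripper":1},
])

```text
t: 19.13
eef_pos: [0.5745, -0.0132, 0.1836]
ee_rot: [-2.652, 0.0, -1.661]
force: [0.1, 0.3, -1.1]
width: 0.0139
gripper_force: 44.9
```

```bash
python3 -c "
from feel import *
f,w,*_=feel(4)
lidpose(f,w,46,(623,-47),tol=.006)
R0=axes();a,y,_=Rl(np.degrees(arm.get_state()['ee_rot'][2])+90); print('back',R0.T@(-a*50))
"
```

```text
pos [574.8 -13.2 184.1] F [ 0.11  0.17 -1.38] M [ 0.163  1.888 -0.021] t 19.3
lid (array([622.3, -47. ]), array([179.8, 125.5]), -5.4) z 45.6 slopes deg [ 0.03 -0.03] 1256
pos [574.8 -13.2 184.1] f [ 0.42  0.31 -1.21] m [ 0.156  1.888 -0.023]
back [-5.23350113e-15  4.41242933e+01 -2.35169458e+01]
```

Lid seated level and square at (622.3, −47.0). I'll drop 3 mm more and back out.

Request:
jog_arm([
  {"dx":0,"dy":1.4,"dz":2.6,"rx":0,"ry":0,"rz":0,"gripper":1},
  {"dx":0,"dy":3.4,"dz":1.6,"rx":0,"ry":0,"rz":0,"gripper":1},
  {"dx":0,"dy":8.4,"dz":-1.1,"rx":0,"ry":0,"rz":0,"gripper":1},
  {"dx":0,"dy":15.4,"dz":-4.9,"rx":0,"ry":0,"rz":0,"gripper":1},
  {"dx":0,"dy":23.4,"dz":-9.1,"rx":0,"ry":0,"rz":0,"gripper":1},
  {"dx":0,"dy":32.4,"dz":-13.9,"rx":0,"ry":0,"rz":0,"gripper":1},
  {"dx":0,"dy":41.4,"dz":-18.7,"rx":0,"ry":0,"rz":0,"gripper":1},
  {"dx":0,"dy":45.4,"dz":-20.9,"rx":0,"ry":0,"rz":0,"gripper":1},
])

```text
t: 20.0
eef_pos: [0.5279, -0.0096, 0.1896]
ee_rot: [-2.666, 0.004, -1.66]
force: [0.9, -1.1, -1.9]
width: 0.0138
gripper_force: 44.9
```

Request:
jog_arm([
  {"dx":0,"dy":-4.7,"dz":-8.8,"rx":0,"ry":0,"rz":0,"gripper":1},
  {"dx":0,"dy":-11.7,"dz":-22,"rx":0,"ry":0,"rz":0,"gripper":1},
  {"dx":0,"dy":-18.8,"dz":-35.3,"rx":0,"ry":0,"rz":0,"gripper":1},
  {"dx":0,"dy":-25.8,"dz":-48.6,"rx":0,"ry":0,"rz":0,"gripper":1},
  {"dx":0,"dy":-32.8,"dz":-61.8,"rx":0,"ry":0,"rz":0,"gripper":1},
  {"dx":0,"dy":-39.9,"dz":-75.1,"rx":0,"ry":0,"rz":0,"gripper":1},
  {"dx":0,"dy":-44.6,"dz":-83.9,"rx":0,"ry":0,"rz":0,"gripper":1},
  {"dx":0,"dy":-45,"dz":-84.8,"rx":0,"ry":0,"rz":0,"gripper":1},
])

```text
t: 20.67
eef_pos: [0.531, -0.0091, 0.2877]
ee_rot: [-2.662, 0.005, -1.659]
force: [-0.2, -0.1, -1.4]
width: 0.0138
gripper_force: 44.9
```

```bash
python3 -c "
from feel import *
f,w,*_=feel(2)
lidpose(f,w,46,(623,-47),tol=.006)
go([550.5,-286.3,277],-19.7)
print(arm.get_state()['ee_rot'])
"
```

```text
pos [530.1  -9.7 285.2] F [ 0.31 -0.44 -1.5 ] M [ 0.218  1.875 -0.005] t 20.8
lid (array([622.7, -46.5]), array([178.3, 125.3]), -5.5) z 45.6 slopes deg [ 0.04 -0.03] 1365
d [273.7 -36.7  27. ] r [0.0122 0.1216 0.2237]
[-2.66508814  0.00395615 -1.660013  ]
```

Request:
jog_arm([
  {"dx":15,"dy":-2,"dz":1.5,"rx":0.001,"ry":0.007,"rz":0.012,"gripper":1},
  {"dx":50,"dy":-6.7,"dz":5,"rx":0.002,"ry":0.022,"rz":0.041,"gripper":1},
  {"dx":90,"dy":-12,"dz":9,"rx":0.004,"ry":0.04,"rz":0.074,"gripper":1},
  {"dx":130,"dy":-17.4,"dz":12.8,"rx":0.006,"ry":0.058,"rz":0.106,"gripper":1},
  {"dx":170,"dy":-22.8,"dz":16.8,"rx":0.008,"ry":0.076,"rz":0.139,"gripper":1},
  {"dx":210,"dy":-28,"dz":20.7,"rx":0.009,"ry":0.093,"rz":0.172,"gripper":1},
  {"dx":245,"dy":-32.9,"dz":24.2,"rx":0.011,"ry":0.109,"rz":0.2,"gripper":1},
  {"dx":270,"dy":-36.2,"dz":26.6,"rx":0.012,"ry":0.12,"rz":0.22,"gripper":1},
])

```text
t: 21.43
eef_pos: [0.5494, -0.2855, 0.2754]
ee_rot: [-2.656, -0.002, -1.914]
force: [0.2, 0.5, -0.9]
width: 0.0137
gripper_force: 44.9
```

```bash
python3 -c "
from plan import *
axes();go([550.6,-286.3,277],-19.7)
s=arm.get_state();print(s['ee_rot'],s['q'].round(3))
"
```

```text
pos [ 549.4 -285.5  275.4] f [ 0.25  0.5  -0.92] m [0.65  1.658 0.061]
d [ 0.3 -1.9 -0.8] r [ 0.0027 -0.0014  0.0012]
[-2.65602514e+00 -1.77814932e-03 -1.91423999e+00] [-0.103 -0.001 -0.558  0.217 -0.551 -0.398]
```

Request:
jog_arm([
  {"dx":0.3,"dy":-2.3,"dz":-0.6,"rx":0,"ry":-0.0014,"rz":0.0012,"gripper":1},
  {"dx":0.3,"dy":-2.3,"dz":-0.6,"rx":0,"ry":-0.0014,"rz":0.0012,"gripper":1},
  {"dx":0.3,"dy":6.7,"dz":16.3,"rx":0,"ry":-0.0014,"rz":0.0012,"gripper":1},
  {"dx":0.3,"dy":16.7,"dz":35.2,"rx":0,"ry":-0.0014,"rz":0.0012,"gripper":1},
  {"dx":0.3,"dy":25.7,"dz":52.1,"rx":0,"ry":-0.0014,"rz":0.0012,"gripper":1},
  {"dx":0.3,"dy":33.7,"dz":67.2,"rx":0,"ry":-0.0014,"rz":0.0012,"gripper":1},
  {"dx":0.3,"dy":38.7,"dz":76.6,"rx":0,"ry":-0.0014,"rz":0.0012,"gripper":1},
  {"dx":0.3,"dy":40.3,"dz":79.6,"rx":0,"ry":-0.0014,"rz":0.0012,"gripper":1},
])

```text
t: 22.1
eef_pos: [0.5501, -0.2825, 0.185]
ee_rot: [-2.658, -0.0, -1.91]
force: [-0.6, 0.1, -1.6]
width: 0.0132
gripper_force: 44.9
```

```bash
python3 -c "
from plan import *
for i in range(3): arm.grab_frame('side')
axes();go([550.6,-286.3,176],-19.7)
s=arm.get_state();print(s['ee_rot'])
"
```

```text
pos [ 551.9 -283.2  188.2] f [ 0.53 -0.75 -0.8 ] m [0.581 1.71  0.038]
d [ 3.3  5.9 10.6] r [0.0007 0.0022 0.0039]
[-2.65406987e+00  1.38561770e-04 -1.91010861e+00]
```

Request:
jog_arm([
  {"dx":1.5,"dy":1,"dz":1.7,"rx":0,"ry":0.001,"rz":0.002,"gripper":1},
  {"dx":3.3,"dy":2.1,"dz":3.5,"rx":0,"ry":0.0022,"rz":0.004,"gripper":1},
  {"dx":3.3,"dy":2.1,"dz":3.5,"rx":0,"ry":0.0022,"rz":0.004,"gripper":1},
  {"dx":3.3,"dy":2.1,"dz":3.5,"rx":0,"ry":0.0022,"rz":0.004,"gripper":1},
  {"dx":3.3,"dy":2.1,"dz":3.5,"rx":0,"ry":0.0022,"rz":0.004,"gripper":1},
  {"dx":3.3,"dy":2.1,"dz":3.5,"rx":0,"ry":0.0022,"rz":0.004,"gripper":1},
  {"dx":3.3,"dy":2.1,"dz":3.5,"rx":0,"ry":0.0022,"rz":0.004,"gripper":1},
  {"dx":3.3,"dy":2.1,"dz":3.5,"rx":0,"ry":0.0022,"rz":0.004,"gripper":1},
])

```text
t: 22.92
eef_pos: [0.5507, -0.2869, 0.1842]
ee_rot: [-2.653, 0.0, -1.916]
force: [0.3, -0.4, -2.7]
width: 0.0139
gripper_force: 44.9
```

```bash
python3 -c "
from plan import *
for i in range(2): arm.grab_frame('side')
axes();go([550.6,-286.3,176],-19.7)
s=arm.get_state();print(s['ee_rot'])
"
```

```text
pos [ 550.7 -286.8  184.1] f [ 0.34  0.24 -0.89] m [0.65  1.783 0.022]
d [-0.5  4.1  7.1] r [ 0.0002 -0.0002 -0.0011]
[-2.65353173e+00  3.82552100e-04 -1.91567229e+00]
```

Request:
jog_arm([
  {"dx":-0.5,"dy":0.8,"dz":1.3,"rx":-0.002,"ry":0,"rz":-0.001,"gripper":1},
  {"dx":-0.5,"dy":1.6,"dz":2.7,"rx":-0.002,"ry":0,"rz":-0.001,"gripper":1},
  {"dx":-0.5,"dy":2.4,"dz":4.1,"rx":-0.002,"ry":0,"rz":-0.001,"gripper":1},
  {"dx":-0.5,"dy":3.1,"dz":5.3,"rx":-0.002,"ry":0,"rz":-0.001,"gripper":1},
  {"dx":-0.5,"dy":3.6,"dz":6.2,"rx":-0.002,"ry":0,"rz":-0.001,"gripper":1},
  {"dx":-0.5,"dy":4,"dz":6.9,"rx":-0.002,"ry":0,"rz":-0.001,"gripper":1},
  {"dx":-0.5,"dy":4.1,"dz":7.1,"rx":-0.002,"ry":0,"rz":-0.001,"gripper":1},
  {"dx":-0.5,"dy":4.1,"dz":7.1,"rx":-0.002,"ry":0,"rz":-0.001,"gripper":1},
])

```text
t: 23.68
eef_pos: [0.5508, -0.2863, 0.1761]
ee_rot: [-2.655, -0.0, -1.915]
force: [1.0, -0.8, -0.8]
width: 0.0137
gripper_force: 44.9
```

```bash
python3 -c "
from feel import *
f,w,*_=feel(3)
print(arm.get_state()['ee_rot'])
a,y,_=Rl(-19.7); w2t([0,0,-1])
cv2.imwrite('pics/stand.png',cv2.resize(np.hstack([np.load('side0.npz')['frame'][90:150,225:285],f['frame'][90:150,225:285]])[:,:,::-1],(800,400),interpolation=cv2.INTER_CUBIC))
"
```

```text
pos [ 550.8 -286.3  176.1] F [ 1.16  0.13 -0.6 ] M [0.425 1.273 0.009] t 23.8
[-2.65518878e+00 -2.86023008e-05 -1.91466769e+00]
pos [ 550.8 -286.3  176.1] f [ 0.82 -0.4  -0.57] m [ 0.418  1.298 -0.02 ]
tool [-0.   0.5  0.9]
```

View pics/stand.png

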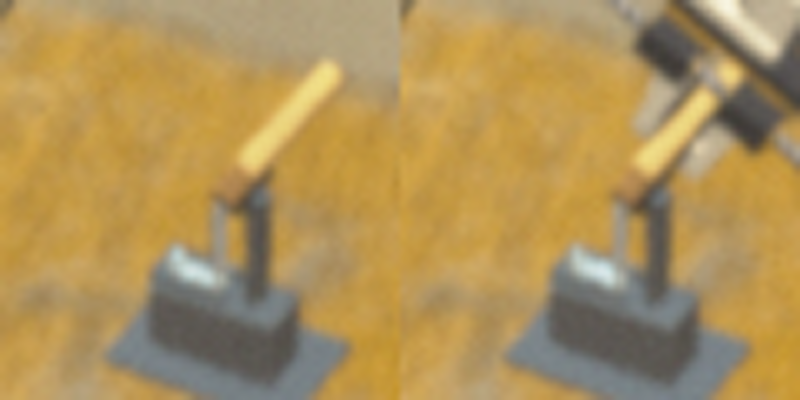

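The right half matches the original stance on the left: foot in the curb at (590,268) and stem on the yoke. I'll ease down 0.8 mm, release and withdraw.

Request:
jog_arm([
  {"dx":0,"dy":0.2,"dz":0.4,"rx":0,"ry":0,"rz":0,"gripper":1},
  {"dx":0,"dy":0.4,"dz":0.7,"rx":0,"ry":0,"rz":0,"gripper":1},
  {"dx":0,"dy":0.4,"dz":0.7,"rx":0,"ry":0,"rz":0,"gripper":1},
  {"dx":0,"dy":0.4,"dz":0.7,"rx":0,"ry":0,"rz":0,"gripper":1},
  {"dx":0,"dy":0.4,"dz":0.7,"rx":0,"ry":0,"rz":0,"gripper":1},
  {"dx":0,"dy":0.4,"dz":0.7,"rx":0,"ry":0,"rz":0,"gripper":1},
  {"dx":0,"dy":0.4,"dz":0.7,"rx":0,"ry":0,"rz":0,"gripper":1},
  {"dx":0,"dy":0.4,"dz":0.7,"rx":0,"ry":0,"rz":0,"gripper":1},
], force=6)

```text
t: 24.5
eef_pos: [0.5512, -0.2863, 0.1761]
ee_rot: [-2.654, 0.0, -1.915]
force: [-1.5, 0.6, 5.0]
width: 0.014
gripper_force: 6.0
```

Request:
jog_arm([
  {"dx":0,"dy":0,"dz":0,"rx":0,"ry":0,"rz":0,"gripper":0.82},
  {"dx":0,"dy":0,"dz":0,"rx":0,"ry":0,"rz":0,"gripper":0.76},
  {"dx":0,"dy":0,"dz":0,"rx":0,"ry":0,"rz":0,"gripper":0.7},
  {"dx":0,"dy":0,"dz":0,"rx":0,"ry":0,"rz":0,"gripper":0.62},
  {"dx":0,"dy":0,"dz":0,"rx":0,"ry":0,"rz":0,"gripper":0.55},
  {"dx":0,"dy":0,"dz":0,"rx":0,"ry":0,"rz":0,"gripper":0.5},
  {"dx":0,"dy":0,"dz":0,"rx":0,"ry":0,"rz":0,"gripper":0.5},
  {"dx":0,"dy":0,"dz":0,"rx":0,"ry":0,"rz":0,"gripper":0.5},
])

```text
t: 25.17
eef_pos: [0.5505, -0.2862, 0.175]
ee_rot: [-2.656, -0.0, -1.915]
force: [0.2, -0.9, -0.2]
width: 0.0434
gripper_force: 0.0
```

Request:
jog_arm([
  {"dx":0,"dy":0,"dz":-5,"rx":0,"ry":0,"rz":0,"gripper":0.5},
  {"dx":0,"dy":0,"dz":-15,"rx":0,"ry":0,"rz":0,"gripper":0.5},
  {"dx":0,"dy":0,"dz":-30,"rx":0,"ry":0,"rz":0,"gripper":0.5},
  {"dx":0,"dy":0,"dz":-50,"rx":0,"ry":0,"rz":0,"gripper":0.5},
  {"dx":0,"dy":0,"dz":-75,"rx":0,"ry":0,"rz":0,"gripper":0.5},
  {"dx":0,"dy":0,"dz":-95,"rx":0,"ry":0,"rz":0,"gripper":0.5},
  {"dx":0,"dy":0,"dz":-110,"rx":0,"ry":0,"rz":0,"gripper":0.5},
  {"dx":0,"dy":0,"dz":-115,"rx":0,"ry":0,"rz":0,"gripper":0.5},
])

```text
t: 25.83
eef_pos: [0.5, -0.2678, 0.28]
ee_rot: [-2.652, 0.001, -1.914]
force: [1.5, 0.0, 0.1]
width: 0.0438
gripper_force: 0.0
```

```bash
python3 -c "
from feel import *
f,w,*_=feel(2)
lidpose(f,w,46,(623,-47),tol=.006)
w0=world(dict(np.load('side0.npz')))
for n,W,F in(('before',w0,np.load('side0.npz')['frame']),('now',w,f['frame'])):
    hsv=cv2.cvtColor(F,cv2.COLOR_RGB2HSV)
    m=(W[...,2]>.14)&(W[...,2]<.21)&(hsv[...,1]>110)&(hsv[...,2]>120)&(np.hypot(W[...,0]-.55,W[...,1]+.285)<.075)
    m,c=blob(m,(266,110)); print(n,m.sum(),c,(W[m].mean(0)*1000).round(1),yawof(W[m]))
cv2.imwrite('pics/final.png',cv2.resize(f['frame'][70:330,165:330][:,:,::-1],(380,600),interpolation=cv2.INTER_CUBIC))
"
```

```text
pos [ 500.2 -267.9  278.1] F [-0.14  0.06  0.11] M [0.511 1.547 0.004] t 25.9
lid (array([622.4, -47.5]), array([180.2, 126.4]), -5.5) z 45.6 slopes deg [-0.03  0.01] 1394
before 107 [266.30841121 109.99065421] [ 552.  -274.7  173. ] (array([ 551. , -284.1]), array([96.3, 23.5]), -21.2)
now 111 [266.4954955  109.71171171] [ 551.6 -275.9  173.3] (array([ 548.2, -282.5]), array([100.3,  21.3]), -26.2)
```

View pics/final.png

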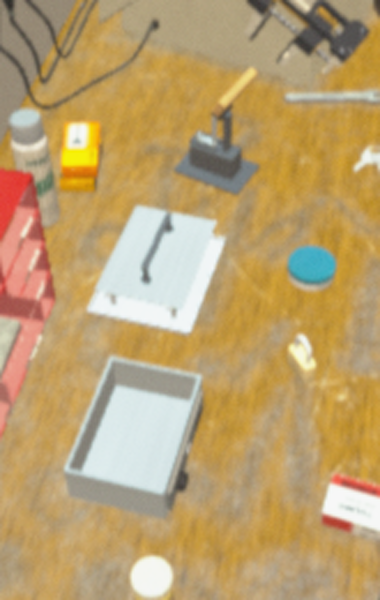

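The last picture shows the lid seated level on the rack at (160,260). The lifter is back in its stand at (228,125), with the handle within 0.3 px of its first view. The tin, jar and padlock appear where they were, so I'm handing in.

```bash
python3 -c "
from station import arm
print(arm.job_done())"
```

```text
the job is handed in; nothing more can be done
None
```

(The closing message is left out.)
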